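# Clamp the glued box in the ratchet clamp

### The arm

A 6-joint arm with a two-finger parallel gripper is mounted at the origin on the work surface. World frame = base frame: x ahead of the robot, y to its left, z up, the work surface at z = 0. Lengths are in m, angles in rad, forces in N, time in s.
With the tool pointing down it reaches from about 0.25 to 0.775 m from the base axis. Payload 4 kg.
Tool frame: the origin (TCP) lies midway between the tips of the shut fingers; the grasp point (between the pads) lies 19 mm behind it (robot.tcp_to_grasp is the distance from the TCP to the grasp point, in m); x points along the fingers, y is the direction in which the jaws open and shut, and the axes are right-handed (so a half turn about x gives the same grasp; the last joint's range is limited). The gripper opens to 94 mm and grips with 3 to 60 N. Pads are 16 mm wide; open, the fingers measure 119 mm over their backs; the gripper's body (75 mm by 177 mm) begins 78 mm behind the grasp point.
Start: joints at [1.122, 0.087, 1.371, -0, 1.684, -0.103], TCP at [0.186, 0.517, 0.206] pointing down, gripper open.
Joint ranges: [-3.1, 3.1], [-0.76, 2.03], [0.27, 2.55], [-1.08, 4.22], [0.17, 2.65], [-2.57, 2.57]. Speed limits (rad/s): [2.79, 2.79, 3.14, 3.14, 3.14, 3.14].

### API

Orientations are given as [roll, pitch, yaw] about the fixed x, y, z axes, in that order (R = Rz(yaw) Ry(pitch) Rx(roll)).
In Python, from bench import robot gives the robot as it stands.
- The arm moves only by the tool send_rows, never from a script. Its argument "increments" is a list of rows, each a list of 5 numbers: the opening, from -1 (shut) to 1 (fully open), so that 0 is half open, then the shift along the tool's x, y, z in m, then the turn about the tool's x in rad. In form: [[hand, tx, ty, tz, roll], ...]. A call has 1 to 5 rows; each row is the pose to reach, as a shift and turn from the pose commanded when the call began, along the tool's axes at that moment; what a row does not reach only later rows make up. A row lasts 1/12 s, in which the tool goes at most 41.7 mm and 7.16 degrees, less where a joint would pass 70% of its speed; a pose out of reach is approached as far as the arm can. A call with a gripper value outside its range is refused whole. The fingers move at their own pace and stop on an object; the grip force is fixed at half the most. Time passes only in rows, so rows that repeat a pose let the fingers close. It gives the time, the measured TCP pose, the force and the opening at its end, in the units of the state.
- robot.get_obs(): the state, without advancing time (a new reading comes with each control period).
- robot.snapshot(name): name is "scene" or "top"; returns a dict with "image" (384x512x3 uint8, red, green, blue), "intrinsics" (3x3 intrinsics, pixels), "k1" (the pictures are not rectified: a ray, as slopes to the right and down, at radius r is drawn at 1 + k1 r^2 times it, then the intrinsics apply), "world_from_camera" (4x4, takes a point from camera to world coordinates). Camera axes: x right, y down, z forward; pixel columns grow to the right and rows downward; lengths in m; the calibration is good to about 2 mm. A picture is of the moment at which its call begins. There is no depth.
- robot.close_job(): hands the job in, once; it reports no verdict.
The state is a dict: "time": time; "joint_positions": joint angles; "qvel": joint speeds; "joint_torque": joint torques, N m; "tool_pos": TCP position; "ee_rot": TCP orientation; "wrist_force": force on the tool from outside, world axes, zero at the start; "wrist_torque": the same for the moment, N m; "width": finger opening in m.
Only numpy, scipy, OpenCV 4.12 (cv2) and the standard library are available. Lean on these libraries where they do the work, as an engineer would, in place of code of your own. Each camera call takes 0.05 s, during which the arm holds its last target.

### The job

Lift the box with the dark lid out of the drying stand, stand it on the cork mat and let go, take it afresh by its two long sides and stand it lid up and centred on the bed of the ratchet clamp, its ends facing the dark grey stop and the orange pad. Then grip the red lever handle and pump it to and fro, one tooth a stroke, until the box is squeezed against the stop and the sprung orange pad has sunk 3 mm or more into the blue jaw, but stop before 15 mm. Let go at the end; move the jaw only with the lever, never by pushing the jaw, the pad or the box against it, and leave the other boxes, the glue jar and the tools where they are.

Things in the scene. Friction and masses are not known exactly. Their poses are not given: they have to be found in the camera images.
- box: the box to clamp: closed pale wooden box 66 (its x) x 50 (its y) x 72 mm high, flat dark-brown lid; its two brown end faces are 66 mm apart (at x = +-33 mm), its two long sides 50 mm apart (y = +-25 mm). About 0.26 kg. Origin: centre of its underside, z up. Either way round about z is equally good.
- pale_box: bystander: the same box with a pale plywood lid, in another slot of the stand; origin at the centre of its underside. Must stay within 30 mm of its place
- white_box: bystander: the same box with a white lid, in another slot of the stand; origin at the centre of its underside. Must stay within 30 mm of its place
- stand: fixed plywood drying stand, 74 (x) x 179 (y) mm; base 8 mm thick. Three slots along its y (y = -58, 0, 58 mm) between 5 mm walls, tops 60 mm above the table; any box may be in any slot. Boxes stand with their x along the stand's x, 1.5 mm play at the long sides, tops 80 mm above the table; only their end faces (along x) are free for fingers. Origin: centre of its underside
- mat: fixed square cork mat 120 x 120 x 3 mm, the clear place to put the box down; origin: centre of its underside
- bed (a point): centre of the clamp's bed, 12 mm above the table; x points the way the jaw closes, y to the lever's side, z up. The box stands here, its x along this x. The stop's face is at x = +45 mm, the pad's at x = -45 mm when joints jaw and pad are 0: a 78 to 88 mm space at the start, too little for fingers on the box's end faces. Stop, pad and jaw are 80 mm high above the table, 44 to 64 mm wide
- fence: the fixed dark grey stop at the far end of the bed, a block 18 mm thick; its pressing face is at bed x = +45 mm. Its origin is 12 mm under point bed, on the table
- pad_face (a point): centre of the pad's pressing face, 48 mm above the table; it moves with jaw and pad
- jaw (a joint): travel (m) of the blue jaw with its toothed steel bar towards the stop, 0 to 0.040; starts at 0.002 to 0.012. A ratchet of 8 mm pitch: each full to-and-fro of the lever moves it on by one tooth (the first, partial one by 0 to 10 mm); it cannot slip back by more than one tooth. About 5 N of friction
- pad (a joint): how far (m) the sprung orange pad is pushed into the jaw: 0 free, 0.018 bottomed. Spring: 5.4 N to start, then 0.9 N per mm, so that the pad first slides the box to the stop and only then sinks
- lever (a joint): lever angle (rad), 0 to 0.40 between two stops; growing (counter-clockwise from above) is the working stroke that drives the jaw, falling is the idle return, when a spring pawl clicks over one tooth; go fully to each stop. It stays where left; starts at 0.02 to 0.35. Under 10 N at the handle
- grip (a point): middle of the lever's upright red round handle, diameter 22 mm, from 58 to 122 mm above the table, this point at 92 mm; it can be gripped from above and turns freely in the fingers. It moves on an arc of 110 mm radius about point pivot
- pivot (a point): on the vertical axis of the lever, 92 mm above the table; at lever = 0.20 the handle lies from here exactly along +y of point bed; at bed x = -165 mm, y = 42 mm
- glue_jar: bystander: glue jar with a yellow cap, 56 mm wide, 85 mm high; origin at its underside. Must stay within 40 mm of its place
- mallet: bystander: wooden mallet lying down, head 55 x 110 x 60 mm, handle 190 mm along -x; origin on the handle near its middle, at the underside. Must stay within 40 mm of its place
- chisel: bystander: wooden-handled bench tool 200 mm long, lying. Must stay within 40 mm of its place
- brush: bystander: glue brush 180 mm long, lying. Must stay within 40 mm of its place
- square: bystander: try square lying down, steel blade 150 mm, dark stock 100 mm. Must stay within 40 mm of its place
Not all that is in view belongs to the job. Leave any pink or turquoise look-alike of the box alone.

How it is judged:
By the outcome, as a careful person would: the job done as asked, in the order asked, and still so for the second after the job is handed in, with the robot touching nothing.
It also fails if it takes over 72 s, if anything falls off the work surface, if the arm or the gripper's body presses on something with over 40 N, if the wrist force passes 120 N, or if a joint passes its speed limit or range.

## Working session

There is one attempt and no reset: what is moved stays moved. The work goes in short steps, Python scripts to look and compute and a tool call to move; the robot and the scene stay as the last step left them, time stands still between calls to the robot, and variables do not carry over. Pictures are saved under pics/ and viewed, and the job is handed in when it is done.

Besides the shell and the picture viewer there is one more tool, called after ">>>" in YAML: its name, and indented under it one key for each argument. send_rows: Moves the arm, as the interface text tells. Its arguments: {"type":"object","properties":{"increments":{"type":"array"}},"required":["increments"]}

```bash
mkdir -p pics; ls; python3 - <<'E'
from bench import robot
import cv2
print({k:v for k,v in robot.get_obs().items()})
for n in("scene","top"):
    s=robot.snapshot(n); cv2.imwrite(f"pics/{n}0.png",cv2.resize(s["image"][:,:,::-1],(800,600),interpolation=cv2.INTER_CUBIC)); print(n,s["intrinsics"],s["k1"],s["world_from_camera"])
E
```

```text
pics
{'time': 0.0, 'joint_positions': array([ 1.12188645e+00,  8.79458255e-02,  1.37224728e+00, -2.76848602e-05,
        1.68361209e+00, -1.03089137e-01]), 'qvel': array([-0.00021056,  0.0003138 ,  0.00080934, -0.00111949, -0.00039846,
       -0.0026884 ]), 'joint_torque': array([-9.06901078e-04, -3.40191114e+01, -3.02424932e+01,  7.17733777e-02,
        3.32666491e-02, -1.55060884e-04]), 'tool_pos': array([0.18619826, 0.5169324 , 0.20431275]), 'ee_rot': array([-1.66144983,  1.56858362, -2.00727366]), 'wrist_force': array([-0.56513283, -0.33301229,  1.03187662]), 'wrist_torque': array([ 0.00875978,  0.01949359, -0.01309607]), 'width': 0.09408953886744083}
scene [[363.83980407   0.         254.95154408]
 [  0.         363.83980407 199.23363735]
 [  0.           0.           1.        ]] 0.012406547312171768 [[ 0.05582264  0.86354758 -0.50116804  0.97608964]
 [ 0.99837397 -0.05408068  0.01801916 -0.02796972]
 [-0.01154311 -0.501359   -0.86516236  0.91615907]
 [ 0.          0.          0.          1.        ]]
top [[423.3405238    0.         251.62076736]
 [  0.         423.3405238  189.97595084]
 [  0.           0.           1.        ]] -0.05608804144534627 [[-0.02361883 -0.99615894  0.0843179   0.3865861 ]
 [-0.99963909  0.02245289 -0.01474964 -0.00405103]
 [ 0.01279981 -0.08463584 -0.99632973  1.28158369]
 [ 0.          0.          0.          1.        ]]
```

View pics/scene0.png

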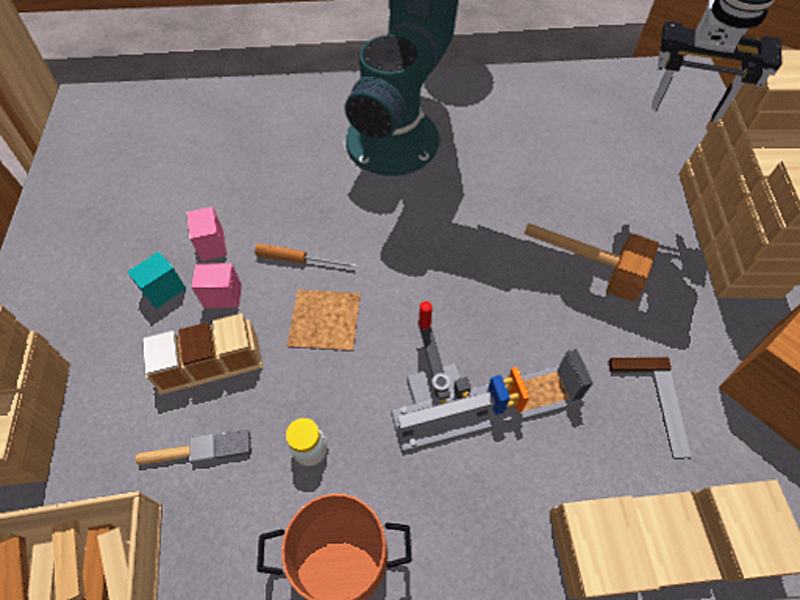

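View pics/top0.png

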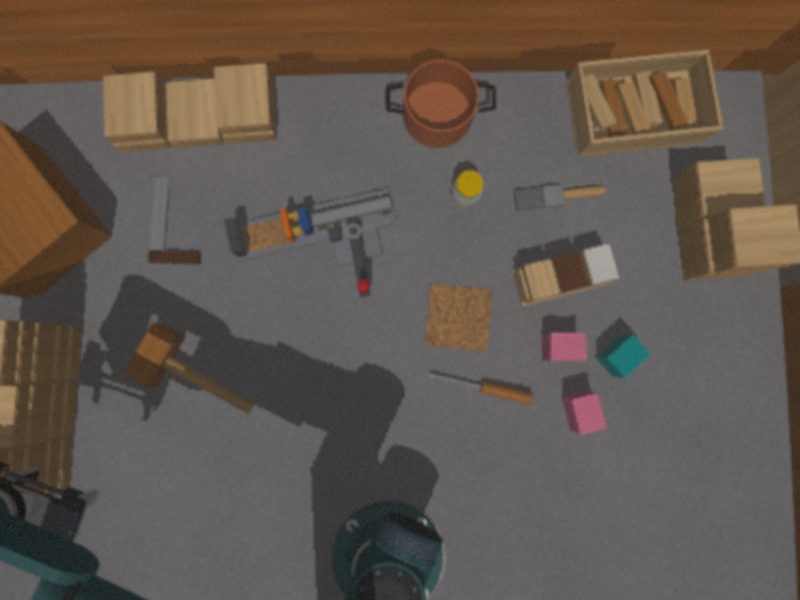

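```bash
cat > h.py <<'E'
import numpy as np, cv2
from bench import robot
def snap(n):
    s=robot.snapshot(n); s["K"]=np.array(s["intrinsics"]); s["T"]=np.array(s["world_from_camera"]); s["n"]=n; return s
def cast(s,uv,z):
    p=cv2.undistortPoints(np.array(uv,float).reshape(-1,1,2),s["K"],np.array([s["k1"],0,0,0.])).reshape(-1,2)
    d=np.c_[p,np.ones(len(p))]@s["T"][:3,:3].T; o=s["T"][:3,3]
    return o+d*((z-o[2])/d[:,2])[:,None]
def proj(s,P):
    R=s["T"][:3,:3]; t=s["T"][:3,3]; Rc=R.T; 
    return cv2.projectPoints(np.array(P,float).reshape(-1,1,3),cv2.Rodrigues(Rc)[0],-Rc@t,s["K"],np.array([s["k1"],0,0,0.]))[0].reshape(-1,2)
def crop(s,u0,v0,u1,v1,f,name):
    cv2.imwrite(name,cv2.resize(s["image"][v0:v1,u0:u1,::-1],None,fx=f,fy=f,interpolation=cv2.INTER_NEAREST))
E
python3 - <<'E'
from h import *
s=snap("scene");t=snap("top")
crop(s,80,195,180,260,8,"pics/s_stand.png")
crop(s,240,185,390,295,5,"pics/s_clamp.png")
crop(t,320,150,410,200,8,"pics/t_stand.png")
crop(t,140,110,260,195,6,"pics/t_clamp.png")
np.savez("snap0.npz",s=s["image"],t=t["image"])
E
```

```text
(no output)
```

View pics/s_stand.png

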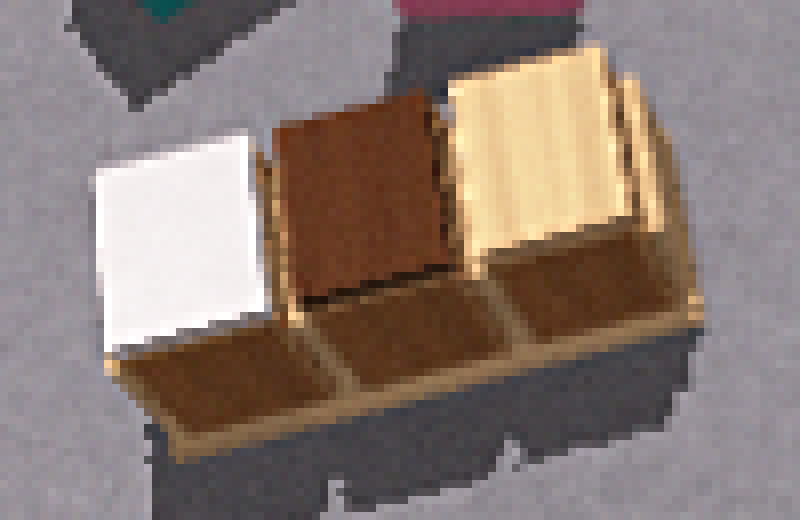

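View pics/s_clamp.png

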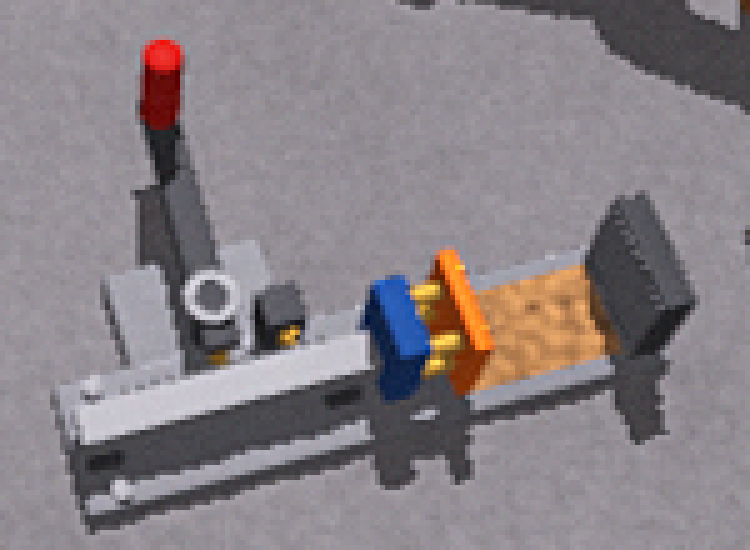

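View pics/t_stand.png

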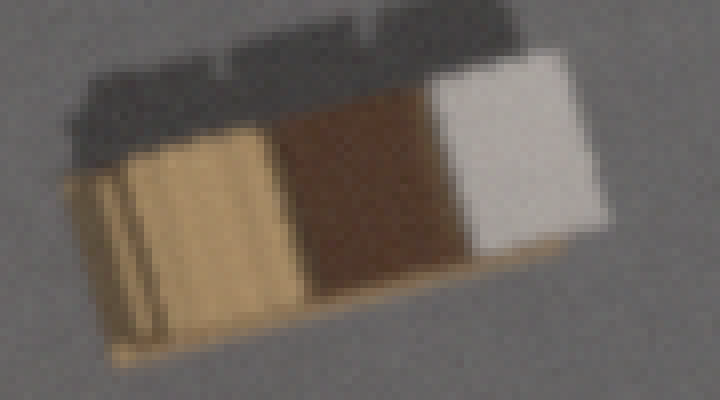

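View pics/t_clamp.png

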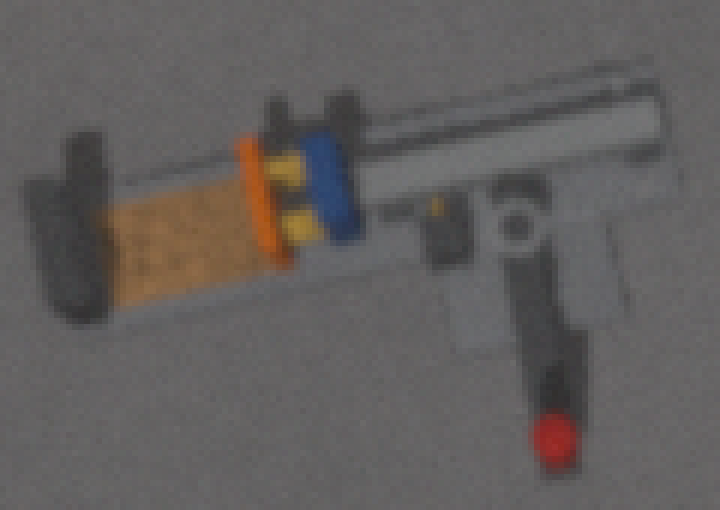

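```bash
python3 - <<'E'
from h import *
s=snap("scene");t=snap("top")
def rep(name,z,smask,tmask,sr,tr):
    for c,mf,(u0,v0,u1,v1) in((s,smask,sr),(t,tmask,tr)):
        im=c["image"].astype(int); m=np.zeros(im.shape[:2],np.uint8)
        r,g,b=[im[v0:v1,u0:u1,k] for k in range(3)]
        m[v0:v1,u0:u1]=mf(r,g,b)
        n,l,st,ce=cv2.connectedComponentsWithStats(m); k=1+np.argmax(st[1:,4])
        cn=cv2.findContours((l==k).astype(np.uint8),0,2)[0][0].reshape(-1,2)
        W=cast(c,cn,z)[:,:2]; R=cv2.minAreaRect((W*1000).astype(np.float32))
        print(name,c["n"],st[k,4],"centroid",np.round(cast(c,[ce[k]],z)[0]*1000,1),"rect",np.round(R[0],1),np.round(R[1],1),round(R[2],1))
S=(85,195,175,240)
rep("dark",.08,lambda r,g,b:(r<130)&(r-b>35)&(r>70),lambda r,g,b:(r<110)&(r-b>18),(112,204,139,234),(353,160,380,188))
rep("white",.08,lambda r,g,b:(b>200),lambda r,g,b:(b>135),S,(370,150,400,185))
rep("pale",.08,lambda r,g,b:(r>190)&(r-b>30),lambda r,g,b:(r>125)&(r-b>30),(135,198,160,227),(335,160,360,195))
f=lambda r,g,b:(r-b>40)&(r>100)
rep("mat",.003,f,lambda r,g,b:(r-b>25)&(r>80),(180,182,235,228),(270,180,318,228))
rep("red",.122,lambda r,g,b:(r>200)&(g<60),lambda r,g,b:(r-g>70),(262,190,282,201),(220,170,245,192))
rep("cork",.012,f,lambda r,g,b:(r-b>25)&(r>80)&(r<150),(335,235,366,265),(157,138,185,163))
rep("jar",.085,lambda r,g,b:(r>180)&(b<80),lambda r,g,b:(r>120)&(b<80),(180,260,215,300),(285,105,315,130))
E
```

```text
dark scene 510 centroid [ 533.9 -346.1   80. ] rect [ 537.2 -345.6] [83.3 53.2] 13.4
dark top 475 centroid [ 528.4 -351.    80. ] rect [ 528.5 -351. ] [66.5 60.7] 12.8
white scene 440 centroid [ 542.7 -406.6   80. ] rect [ 542.  -406.7] [64.8 49.1] 13.2
white top 349 centroid [ 541.8 -407.6   80. ] rect [ 541.9 -407.4] [62.7 47.1] 13.1
pale scene 448 centroid [ 516.7 -294.7   80. ] rect [ 515.6 -294.9] [65.8 52.9] 13.0
pale top 441 centroid [ 512.1 -295.5   80. ] rect [ 512.4 -293.3] [71.1 60.6] 12.6
mat scene 1540 centroid [ 455.4 -147.4    3. ] rect [ 453.1 -147.5] [121.3 121.2] 82.5
mat top 1593 centroid [ 453.  -147.3    3. ] rect [ 453.3 -147.5] [121.7 121.6] 82.6
red scene 33 centroid [508.1  32.9 122. ] rect [507.8  32.4] [15.2 14.8] 85.7
red top 38 centroid [505.7  32.1 122. ] rect [505.2  32.3] [16.5 16.6] 88.7
cork scene 481 centroid [622.7 224.6  12. ] rect [621.6 222.3] [52. 80.] 11.9
cork top 428 centroid [621.5 221.8  12. ] rect [621.7 223.2] [54.7 80.6] 14.9
jar scene 326 centroid [ 697.6 -167.6   85. ] rect [ 697.5 -167.8] [47.5 45.9] 86.5
jar top 241 centroid [ 695.5 -167.4   85. ] rect [ 695.6 -167.3] [47.2 50.3] 43.9
```

```bash
python3 - <<'E'
from h import *
s=snap("scene");t=snap("top")
for c,(u0,v0,u1,v1),f,n in((s,(330,220,390,262),13,"s2"),(t,(140,125,205,170),12,"t2")):
    im=c["image"][v0:v1,u0:u1,::-1]; im=np.clip(im.astype(float)*(1.6 if n=="s2" else 2),0,255).astype(np.uint8)
    cv2.imwrite(f"pics/{n}.png",cv2.resize(im,None,fx=f,fy=f,interpolation=cv2.INTER_CUBIC))
c=s
print(np.round(cast(s,np.array([(275,128),(430,92),(455,270),(303,303)])/8-.5+[80,195],.08)*1000,1))
E
```

```text
[[ 502.7 -381.1   80. ]
 [ 492.3 -331.9   80. ]
 [ 558.1 -316.7   80. ]
 [ 566.7 -363.5   80. ]]
```

View pics/s2.png

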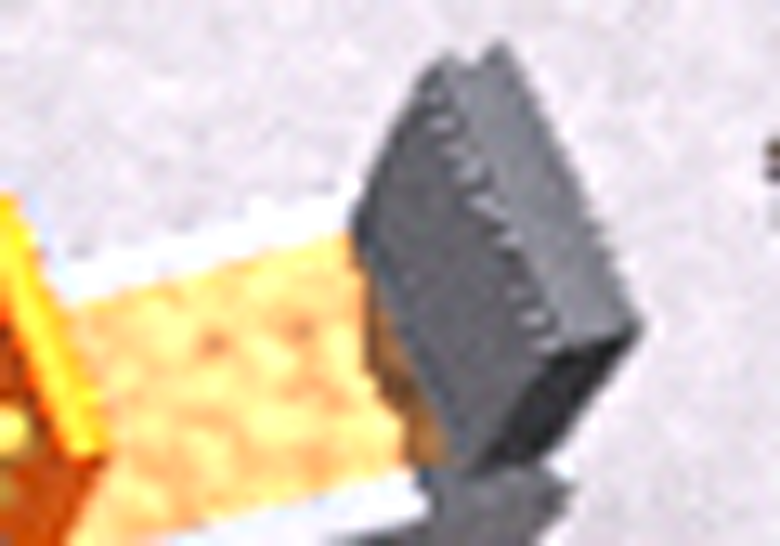

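View pics/t2.png

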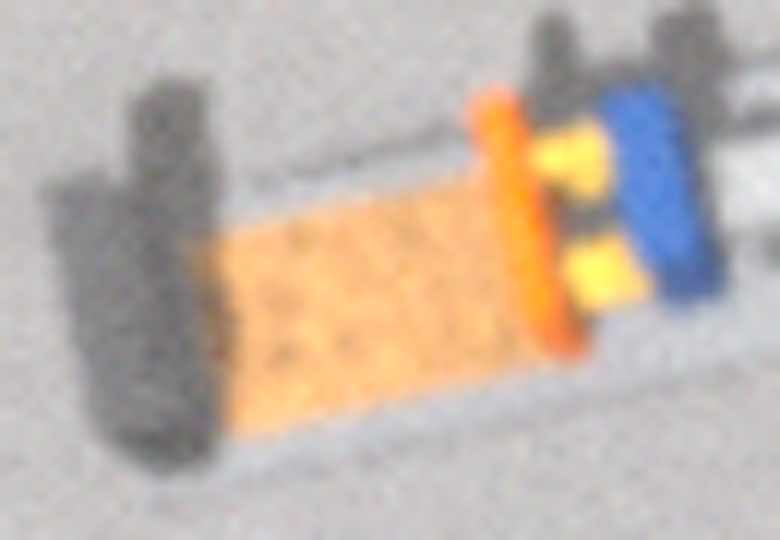

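```bash
python3 - <<'E'
from h import *
s=snap("scene");t=snap("top")
def S(p,z): return np.round(cast(s,np.array(p)/13-.5+[330,220],z)*1000,1)[:,:2]
def T(p,z): return np.round(cast(t,np.array(p)/12-.5+[140,125],z)*1000,1)[:,:2]
print("stop top",S([(445,55),(500,42),(640,328),(553,348)],.08).tolist())
print("stop face base",S([(355,222),(450,462)],.012).tolist())
print("cork T far corners",T([(218,232),(232,432)],.012).tolist(), "stop back T",T([(45,190),(100,430)],.08).tolist(),T([(150,470),(215,440)],.08).tolist())
print("pad top front S",S([(10,200),(105,455)],.08).tolist(),"T",T([(475,100),(550,350)],.08).tolist(),T([(512,95),(587,350)],.08).tolist())
# rail edges directions
print("rail S",S([(75,300),(355,225)],.012).tolist(),"T",T([(225,225),(475,180)],.012).tolist(),T([(230,435),(540,360)],.012).tolist())
E
```

```text
stop top [[580.9, 261.6], [578.8, 272.9], [640.1, 286.5], [643.1, 269.2]]
stop face base [[585.8, 258.7], [639.3, 267.4]]
cork T far corners [[641.2, 259.4], [589.9, 256.0]] stop back T [[638.8, 286.9], [580.3, 273.7]] [[570.3, 261.7], [577.2, 246.1]]
pad top front S [[606.6, 172.0], [659.4, 181.4]] T [[658.3, 183.4], [597.1, 165.8]] [[659.3, 174.5], [596.9, 157.0]]
rail S [[599.7, 198.0], [586.5, 258.6]] T [[643.0, 257.6], [653.0, 194.1]] [[589.2, 256.5], [606.5, 178.0]]
```

```bash
python3 - <<'E'
from h import *
s=snap("scene");t=snap("top")
S=lambda p: np.array(p,float)/5-.5+[240,185]
T=lambda p: np.array(p,float)/6-.5+[140,110]
def tri(a,b):
    # midpoint of two rays
    o1,o2=s["T"][:3,3],t["T"][:3,3]
    d1=cast(s,[a],0)[0]-o1; d2=cast(t,[b],0)[0]-o2
    A=np.c_[d1,-d2]; x=np.linalg.lstsq(A,o2-o1,rcond=None)[0]
    p,q=o1+x[0]*d1,o2+x[1]*d2
    return np.round((p+q)*500,1),np.round(np.linalg.norm(p-q)*1000,1)
print("ring",tri(S((211,296)),T((517,225))))
print("handle top", tri(S((163,57)),T((554,440))))
print("lidcorner check",)
for n,a in(("Sbar",[(80,445),(370,372)]),):
    w=cast(s,S(a),.06); d=w[1]-w[0]; print(n,np.round(w*1000,1).tolist(),np.degrees(np.arctan2(-d[0],d[1])))
for a in([(655,95),(362,160)],[(660,140),(362,205)],):
    w=cast(t,T(a),.06); d=w[1]-w[0]; print("T",np.round(w*1000,1).tolist(),np.degrees(np.arctan2(-d[0],d[1])))
w=cast(s,S([(90,515),(615,370)]),.01); d=w[1]-w[0]; print("S bed edge",np.round(w*1000,1).tolist(),np.degrees(np.arctan2(-d[0],d[1])))
w=cast(t,T([(400,265),(110,325)]),.01); d=w[1]-w[0]; print("T bed edge",np.round(w*1000,1).tolist(),np.degrees(np.arctan2(-d[0],d[1])))
E
```

```text
ring (array([616.7,  50.2,  65. ]), np.float64(0.6))
handle top (array([506.2,  32.9, 117.1]), np.float64(0.0))
lidcorner check
Sbar [[688.6, -20.5, 60.0], [659.8, 125.1, 60.0]] 11.18162390622533
T [[680.7, -18.0, 60.0], [651.5, 125.8, 60.0]] 11.495414042528568
T [[658.2, -19.9, 60.0], [629.2, 126.0, 60.0]] 11.258018725529018
S bed edge [[708.5, -17.0, 10.0], [647.8, 261.9, 10.0]] 12.271496295812362
T bed edge [[607.9, 112.5, 10.0], [580.6, 259.5, 10.0]] 10.51688926684227
```

```bash
cat >> h.py <<'E'
from scipy.spatial.transform import Rotation as Ro
def st(o=None):
    o=o or robot.get_obs(); R=Ro.from_euler("xyz",o["ee_rot"]).as_matrix(); return o,R
def to(p,yaw=None):
    """shift in tool axes and roll to reach TCP p (m), tool-y yaw in deg (mod 180)"""
    o,R=st(); d=R.T@(np.array(p)-o["tool_pos"]); y=np.degrees(np.arctan2(R[1,1],R[0,1]))
    print("t",round(o["time"],2),"tcp",np.round(o["tool_pos"]*1000,1),"yaw_y",round(y,2),"tilt",np.round(R[:,0],3),"w",round(o["width"]*1000,1),"F",np.round(o["wrist_force"],1),"q6",round(o["joint_positions"][5],2))
    print(" shift mm",np.round(d*1000,1),"roll rad", None if yaw is None else round(float(-np.radians((yaw-y+90)%180-90)),4))
    print(" axes y",np.round(R[:,1],3),"z",np.round(R[:,2],3))
E
python3 - <<'E'
from h import *
to((.528,-.351,.206),13.2)
E
```

```text
t 0.6 tcp [186.4 517.5 205.5] yaw_y 70.19 tilt [ 0.  0. -1.] w 93.9 F [-1.2  0.1 -0.2] q6 -0.1
 shift mm [-6.000e-01 -7.013e+02  6.157e+02] roll rad 0.9946
 axes y [0.339 0.941 0.   ] z [ 0.941 -0.339  0.   ]
```

>>> send_rows:
  increments:
    - [1,0,-0.03,0.026,0.1]
    - [1,0,-0.06,0.053,0.2]
    - [1,0,-0.09,0.079,0.3]
    - [1,0,-0.12,0.105,0.4]
    - [1,0,-0.15,0.132,0.5]

```text
time: 1.02
tool_pos: [0.2598, 0.33, 0.2055]
ee_rot: [1.406, 1.57, 0.556]
wrist_force: [1.3, 0.2, -0.0]
width: 0.0942
```

```bash
python3 -c "
from h import *
to((.528,-.351,.206),13.2)"
```

```text
t 1.02 tcp [259.8 330.  205.5] yaw_y 41.32 tilt [ 0.  0. -1.] w 94.2 F [ 1.3  0.2 -0. ] q6 0.05
 shift mm [-5.000e-01 -2.483e+02  6.885e+02] roll rad 0.4909
 axes y [0.751 0.66  0.001] z [ 0.66  -0.751  0.   ]
```

>>> send_rows:
  increments:
    - [1,0,-0.013,0.037,0.1]
    - [1,0,-0.027,0.075,0.2]
    - [1,0,-0.04,0.112,0.3]
    - [1,0,-0.054,0.15,0.4]
    - [1,0,-0.068,0.188,0.482]

```text
time: 1.43
tool_pos: [0.3337, 0.1441, 0.2059]
ee_rot: [1.635, 1.569, 0.303]
wrist_force: [1.5, 0.4, -0.5]
width: 0.0942
```

```bash
python3 -c "
from h import *
to((.528,-.351,.206),13.2)"
```

```text
t 1.43 tcp [333.7 144.1 205.9] yaw_y 13.7 tilt [ 0.002  0.001 -1.   ] w 94.2 F [ 1.5  0.4 -0.5] q6 0.01
 shift mm [ -0.   71.5 527. ] roll rad 0.0086
 axes y [0.972 0.237 0.002] z [ 0.237 -0.972 -0.   ]
```

>>> send_rows:
  increments:
    - [1,0,0.005,0.04,0]
    - [1,0,0.011,0.08,0]
    - [1,0,0.016,0.12,0]
    - [1,0,0.022,0.16,0]
    - [1,0,0.027,0.2,0]

```text
time: 1.85
tool_pos: [0.4082, -0.044, 0.2059]
ee_rot: [1.335, 1.569, 0.007]
wrist_force: [0.3, 1.0, -0.0]
width: 0.0939
```

>>> send_rows:
  increments:
    - [1,0,0.005,0.04,0]
    - [1,0,0.011,0.08,0]
    - [1,0,0.016,0.12,0]
    - [1,0,0.022,0.16,0]
    - [1,0,0.027,0.2,0]

```text
time: 2.27
tool_pos: [0.4826, -0.2316, 0.2055]
ee_rot: [1.4, 1.57, 0.072]
wrist_force: [0.3, 1.0, -0.1]
width: 0.0942
```

```bash
python3 -c "
from h import *
to((.528,-.351,.206),13.2)"
```

```text
t 2.27 tcp [ 482.6 -231.6  205.5] yaw_y 13.89 tilt [ 0.001  0.    -1.   ] w 94.2 F [ 0.3  1.  -0.1] q6 -0.8
 shift mm [ -0.5  15.4 126.8] roll rad 0.0121
 axes y [0.971 0.24  0.001] z [ 0.24  -0.971  0.   ]
```

>>> send_rows:
  increments:
    - [1,0,0.004,0.035,0.01]
    - [1,0,0.009,0.07,0.01]
    - [1,0,0.013,0.1,0.01]
    - [1,0,0.015,0.12,0.01]
    - [1,0,0.015,0.12,0.01]

```text
time: 2.68
tool_pos: [0.5258, -0.346, 0.2037]
ee_rot: [-1.641, 1.569, -2.982]
wrist_force: [-0.5, 1.0, -0.6]
width: 0.094
```

```bash
python3 -c "
from h import *
to((.528,-.351,.206),13.2)
s=snap('scene');crop(s,60,150,200,260,5,'pics/s3.png');t=snap('top');crop(t,300,120,420,210,6,'pics/t3.png')"
```

```text
t 2.68 tcp [ 525.8 -346.   203.7] yaw_y 13.14 tilt [-0.001 -0.    -1.   ] w 94.0 F [-0.5  1.  -0.6] q6 -0.9
 shift mm [-2.3  1.   5.3] roll rad -0.001
 axes y [ 0.974  0.227 -0.001] z [ 0.227 -0.974 -0.   ]
```

View pics/s3.png

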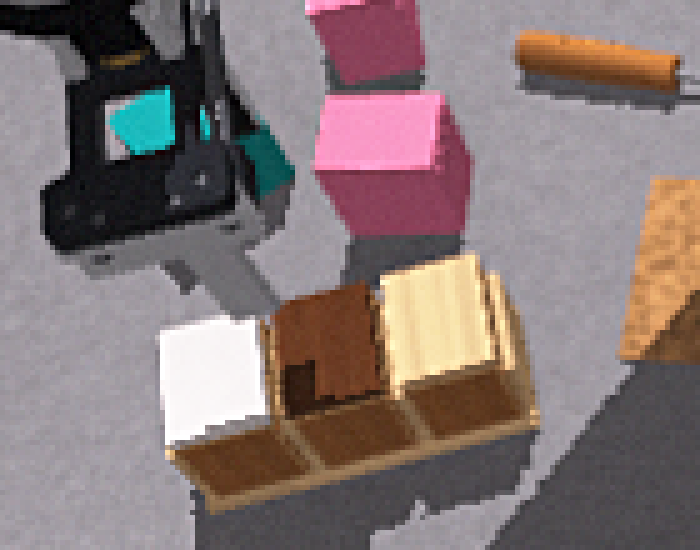

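>>> send_rows:
  increments:
    - [1,0.03,0.0015,0.005,0]
    - [1,0.065,0.0015,0.005,0]
    - [1,0.1,0.0015,0.005,0]
    - [1,0.1,0.0015,0.005,0]
    - [1,0.1,0.0015,0.005,0]

```text
time: 3.2
tool_pos: [0.5269, -0.3444, 0.1037]
ee_rot: [-2.547, 1.565, 2.4]
wrist_force: [-0.0, 0.5, 0.1]
width: 0.094
```

```bash
python3 -c "
from h import *
to((.5285,-.351,.035),13.2)
s=snap('scene');crop(s,60,150,200,260,5,'pics/s4.png')"
```

```text
t 3.2 tcp [ 526.9 -344.4  103.7] yaw_y 13.43 tilt [-0.004  0.004 -1.   ] w 94.0 F [-0.   0.5  0.1] q6 -0.9
 shift mm [68.7  0.3  7.1] roll rad 0.0039
 axes y [ 0.973  0.232 -0.003] z [ 0.232 -0.973 -0.005]
```

View pics/s4.png

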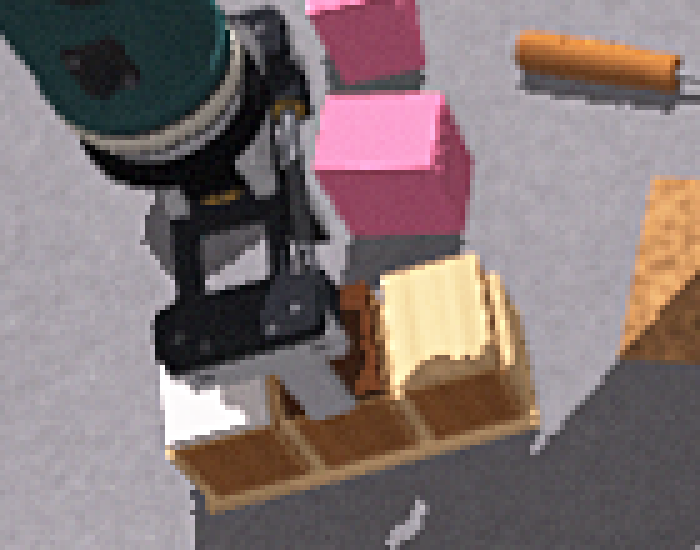

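>>> send_rows:
  increments:
    - [1,0,0,0.0065,0]
    - [1,0,0,0.0065,0]
    - [1,0,0,0.0065,0]

```text
time: 3.5
tool_pos: [0.5311, -0.3544, 0.1086]
ee_rot: [0.68, 1.566, -0.658]
wrist_force: [-0.0, 0.4, 1.5]
width: 0.0938
```

```bash
python3 -c "
from h import *
to((.5285,-.351,.035),13.2)
"
```

```text
t 3.5 tcp [ 531.1 -354.4  108.6] yaw_y 13.33 tilt [ 0.004 -0.003 -1.   ] w 93.8 F [-0.   0.4  1.5] q6 -0.91
 shift mm [73.6 -1.9 -4.2] roll rad 0.0024
 axes y [0.973 0.231 0.003] z [ 0.231 -0.973  0.004]
```

>>> send_rows:
  increments:
    - [1,0,0,0,0]
    - [1,0,0,0,0]

```text
time: 3.67
tool_pos: [0.5301, -0.3535, 0.1066]
ee_rot: [0.751, 1.569, -0.587]
wrist_force: [-0.1, 1.1, -0.2]
width: 0.0942
```

```bash
python3 -c "
from h import *
to((.5285,-.351,.035),13.2)
"
```

```text
t 3.67 tcp [ 530.1 -353.5  106.6] yaw_y 13.34 tilt [ 0.001 -0.001 -1.   ] w 94.2 F [-0.1  1.1 -0.2] q6 -0.91
 shift mm [71.6 -1.1 -2.9] roll rad 0.0025
 axes y [0.973 0.231 0.001] z [ 0.231 -0.973  0.001]
```

>>> send_rows:
  increments:
    - [1,0,0,0,0]

```text
time: 3.75
tool_pos: [0.5299, -0.3533, 0.106]
ee_rot: [0.86, 1.57, -0.478]
wrist_force: [0.0, -0.9, -0.1]
width: 0.0939
```

>>> send_rows:
  increments:
    - [1,0.02,-0.001,-0.002,0]
    - [1,0.04,-0.001,-0.002,0]
    - [1,0.055,-0.001,-0.002,0]
    - [1,0.068,-0.001,-0.002,0]
    - [1,0.071,-0.001,-0.002,0]

```text
time: 4.17
tool_pos: [0.5269, -0.3503, 0.0313]
ee_rot: [-2.504, 1.566, 2.442]
wrist_force: [0.6, -0.5, -0.5]
width: 0.0942
```

>>> send_rows:
  increments:
    - [1,0,0,0,0]
    - [1,0,0,0,0]
    - [1,0,0,0,0]

```text
time: 4.42
tool_pos: [0.5291, -0.3521, 0.036]
ee_rot: [0.713, 1.568, -0.625]
wrist_force: [0.4, -1.7, 0.8]
width: 0.0942
```

```bash
python3 -c "
from h import *
to((.5285,-.351,.035),13.2)
s=snap('scene');crop(s,60,150,200,260,5,'pics/s5.png')"
```

```text
t 4.42 tcp [ 529.1 -352.1   36. ] yaw_y 13.35 tilt [ 0.002 -0.002 -1.   ] w 94.2 F [ 0.4 -1.7  0.8] q6 -0.91
 shift mm [ 1.  -0.4 -1.2] roll rad 0.0026
 axes y [0.973 0.231 0.002] z [ 0.231 -0.973  0.002]
```

View pics/s5.png

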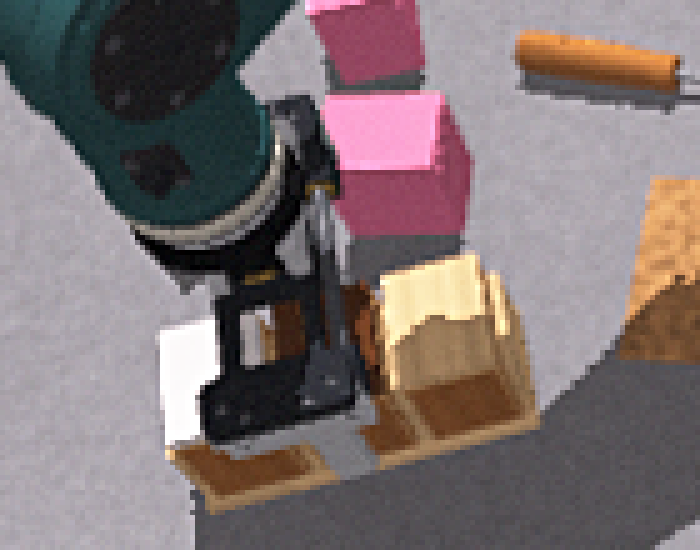

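>>> send_rows:
  increments:
    - [-1,0,0,-0.001,0]
    - [-1,0,0,-0.001,0]
    - [-1,0,0,-0.001,0]
    - [-1,0,0,-0.001,0]
    - [-1,0,0,-0.001,0]

```text
time: 4.88
tool_pos: [0.5279, -0.3506, 0.0347]
ee_rot: [-1.195, 1.57, -2.533]
wrist_force: [-0.4, 0.5, 1.1]
width: 0.0657
```

>>> send_rows:
  increments:
    - [-1,0,0,0,0]
    - [-1,-0.01,0,0,0]
    - [-1,-0.02,0,0,0]
    - [-1,-0.035,0,0,0]
    - [-1,-0.055,0,0,0]

```text
time: 5.3
tool_pos: [0.5272, -0.3495, 0.0886]
ee_rot: [-2.601, 1.567, 2.344]
wrist_force: [0.6, -0.3, -3.8]
width: 0.0656
```

>>> send_rows:
  increments:
    - [-1,-0.02,0,0,0]
    - [-1,-0.04,0,0,0]
    - [-1,-0.055,0,0,0]
    - [-1,-0.065,0,0,0]

```text
time: 5.63
tool_pos: [0.5289, -0.3508, 0.1576]
ee_rot: [0.782, 1.567, -0.555]
wrist_force: [0.2, -0.9, -3.3]
width: 0.0656
```

```bash
python3 -c "
from h import *
to((.453,-.1475,.16),None)
s=snap('scene');crop(s,60,130,240,260,4,'pics/s6.png')"
```

```text
t 5.63 tcp [ 528.9 -350.8  157.6] yaw_y 13.36 tilt [ 0.003 -0.002 -1.   ] w 65.6 F [ 0.2 -0.9 -3.3] q6 -0.91
 shift mm [  -3.   -26.8 -215.4] roll rad None
 axes y [0.973 0.231 0.003] z [ 0.231 -0.973  0.003]
```

View pics/s6.png

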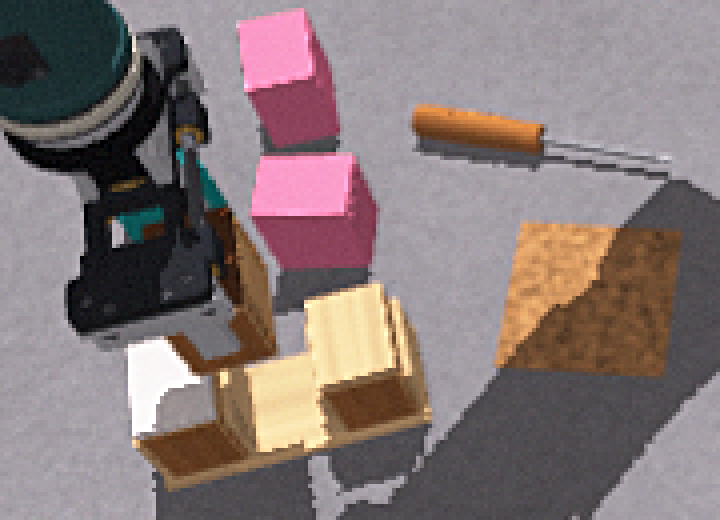

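>>> send_rows:
  increments:
    - [-1,0,-0.004,-0.035,0]
    - [-1,0,-0.009,-0.072,0]
    - [-1,0,-0.014,-0.11,0]
    - [-1,0,-0.019,-0.148,0]
    - [-1,0,-0.023,-0.185,0]

```text
time: 6.1
tool_pos: [0.4615, -0.1739, 0.1535]
ee_rot: [-2.544, 1.569, 2.401]
wrist_force: [-0.4, -0.4, -2.3]
width: 0.0656
```

>>> send_rows:
  increments:
    - [-1,0,-0.003,-0.02,0]
    - [-1,0.02,-0.004,-0.03,0]
    - [-1,0.05,-0.004,-0.03,0]
    - [-1,0.075,-0.004,-0.03,0]
    - [-1,0.1,-0.004,-0.03,0]

```text
time: 6.52
tool_pos: [0.4515, -0.1467, 0.053]
ee_rot: [-2.756, 1.57, 2.19]
wrist_force: [-1.0, -0.2, -3.2]
width: 0.066
```

>>> send_rows:
  increments:
    - [-1,0.01,0,0,0]
    - [-1,0.01,0,0,0]
    - [-1,0.01,0,0,0]
    - [-1,0.01,0,0,0]

```text
time: 6.85
tool_pos: [0.4534, -0.1482, 0.0461]
ee_rot: [0.963, 1.568, -0.375]
wrist_force: [-0.1, 0.2, -2.5]
width: 0.0656
```

```bash
python3 -c "
from h import *
to((.453,-.1475,.030),None)
s=snap('scene');crop(s,130,130,310,260,4,'pics/s7.png')"
```

```text
t 6.85 tcp [ 453.4 -148.2   46.1] yaw_y 13.34 tilt [ 0.003 -0.001 -1.   ] w 65.6 F [-0.1  0.2 -2.5] q6 -0.67
 shift mm [16.1 -0.3 -0.8] roll rad None
 axes y [0.973 0.231 0.002] z [ 0.231 -0.973  0.002]
```

View pics/s7.png

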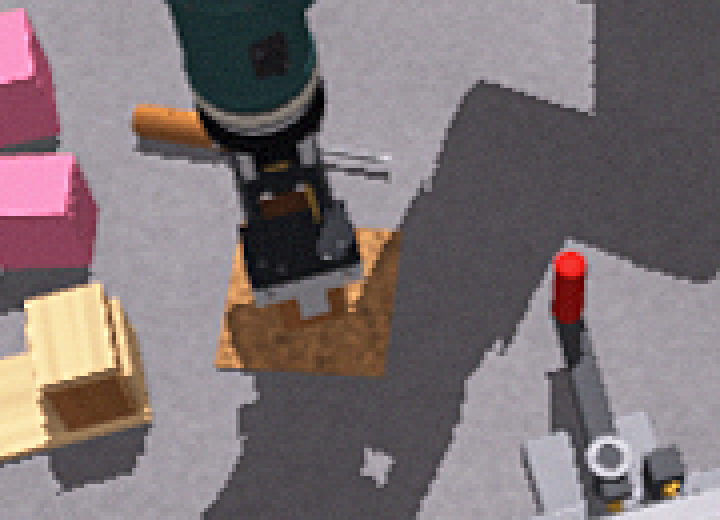

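>>> send_rows:
  increments:
    - [-1,0.005,0,0,0]
    - [-1,0.01,0,0,0]
    - [-1,0.013,0,0,0]
    - [-1,0.013,0,0,0]
    - [-1,0.013,0,0,0]

```text
time: 7.32
tool_pos: [0.4519, -0.1474, 0.0311]
ee_rot: [-2.349, 1.57, 2.596]
wrist_force: [-0.3, -1.1, -3.8]
width: 0.0659
```

>>> send_rows:
  increments:
    - [-1,0.002,0,0,0]
    - [-1,0.002,0,0,0]
    - [-1,0.002,0,0,0]

```text
time: 7.57
tool_pos: [0.4524, -0.1476, 0.0296]
ee_rot: [1.248, 1.57, -0.09]
wrist_force: [0.0, -0.2, -2.7]
width: 0.0655
```

>>> send_rows:
  increments:
    - [-1,0.001,0,0,0]
    - [-1,0.001,0,0,0]
    - [-1,0.001,0,0,0]

```text
time: 7.82
tool_pos: [0.4524, -0.1476, 0.0296]
ee_rot: [0.913, 1.57, -0.425]
wrist_force: [-2.0, 0.7, 6.0]
width: 0.0656
```

>>> send_rows:
  increments:
    - [-1,0.001,0,0,0]
    - [-1,0.001,0,0,0]
    - [-1,0.001,0,0,0]

```text
time: 8.07
tool_pos: [0.4524, -0.1476, 0.0296]
ee_rot: [0.626, 1.57, -0.712]
wrist_force: [-4.3, 3.0, 10.4]
width: 0.0661
```

>>> send_rows:
  increments:
    - [1,-0.002,0,0,0]
    - [1,-0.002,0,0,0]
    - [1,-0.002,0,0,0]
    - [1,-0.002,0,0,0]
    - [1,-0.002,0,0,0]

```text
time: 8.48
tool_pos: [0.4521, -0.1475, 0.0291]
ee_rot: [-2.537, 1.57, 2.408]
wrist_force: [-0.5, 1.0, -0.0]
width: 0.0931
```

>>> send_rows:
  increments:
    - [1,-0.01,0,0,0]
    - [1,-0.03,0,0,0]
    - [1,-0.06,0,0,0]
    - [1,-0.08,0,0,0.1]
    - [1,-0.08,0,0,0.2]

```text
time: 8.9
tool_pos: [0.4554, -0.1489, 0.1156]
ee_rot: [1.123, 1.56, -0.42]
wrist_force: [1.1, -0.7, -0.2]
width: 0.0939
```

>>> send_rows:
  increments:
    - [1,0,0,0,0.12]
    - [1,0,0,0,0.24]
    - [1,0,0,0,0.36]
    - [1,0,0,0,0.48]
    - [1,0,0,0,0.6]

```text
time: 9.32
tool_pos: [0.4524, -0.1476, 0.1102]
ee_rot: [1.879, 1.57, -0.264]
wrist_force: [-0.5, 0.4, 1.3]
width: 0.0941
```

>>> send_rows:
  increments:
    - [1,0,0,0,0.12]
    - [1,0,0,0,0.24]
    - [1,0,0,0,0.36]
    - [1,0,0,0,0.48]
    - [1,0,0,0,0.6]

```text
time: 9.73
tool_pos: [0.4523, -0.1476, 0.1101]
ee_rot: [2.44, 1.57, -0.304]
wrist_force: [0.3, -0.1, -0.9]
width: 0.0941
```

>>> send_rows:
  increments:
    - [1,0,0,0,0.1]
    - [1,0,0,0,0.17]
    - [1,0,0,0,0.17]
    - [1,0,0,0,0.17]

```text
time: 10.07
tool_pos: [0.4523, -0.1476, 0.11]
ee_rot: [2.651, 1.57, -0.255]
wrist_force: [-0.5, 0.7, 0.5]
width: 0.0939
```

```bash
python3 -c "
from h import *
to((.4524,-.1476,.0296),-76.65)
s=snap('scene');crop(s,130,130,310,260,4,'pics/s8.png');t=snap('top');crop(t,250,160,350,240,7,'pics/t8.png')"
```

```text
t 10.07 tcp [ 452.3 -147.6  110. ] yaw_y -76.5 tilt [ 0.001 -0.    -1.   ] w 93.9 F [-0.5  0.7  0.5] q6 0.9
 shift mm [80.4  0.  -0. ] roll rad 0.0027
 axes y [ 0.234 -0.972  0.   ] z [-0.972 -0.234 -0.001]
```

View pics/s8.png

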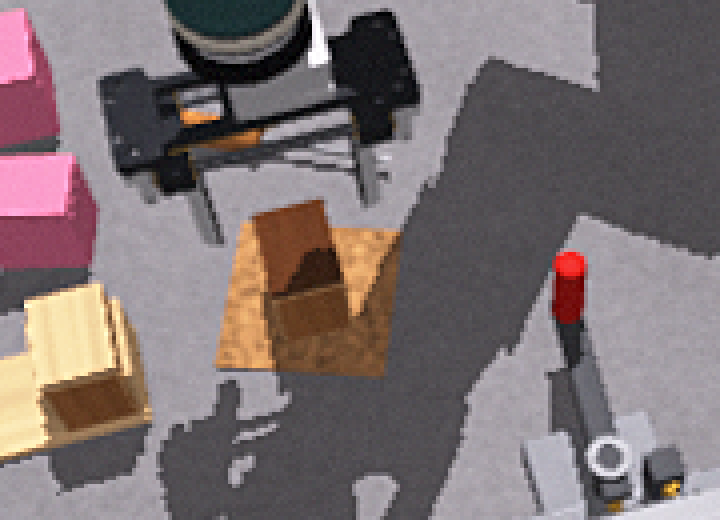

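View pics/t8.png

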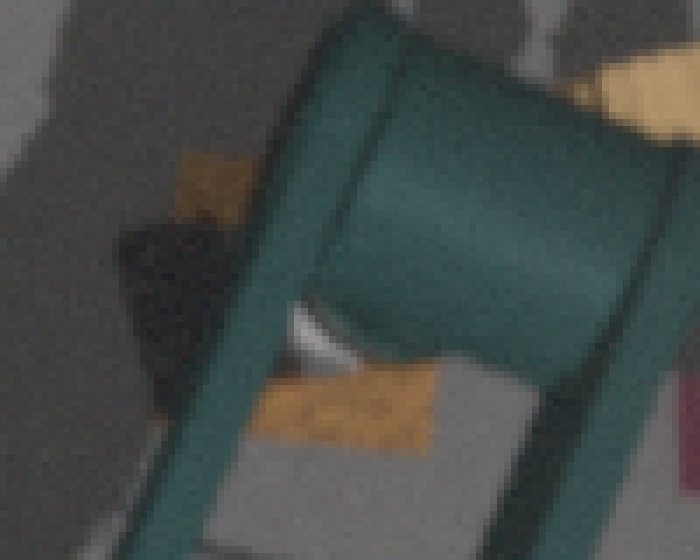

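>>> send_rows:
  increments:
    - [1,0.02,0,0,0.002]
    - [1,0.04,0,0,0.002]
    - [1,0.058,0,0,0.002]
    - [1,0.068,0,0,0.002]
    - [1,0.07,0,0,0.002]

```text
time: 10.58
tool_pos: [0.4506, -0.1468, 0.0372]
ee_rot: [-0.68, 1.566, 2.694]
wrist_force: [-0.4, -0.7, -0.0]
width: 0.0939
```

>>> send_rows:
  increments:
    - [1,0,0,0,0]
    - [-1,0,0,0,0]
    - [-1,0,0,0,0]
    - [-1,0,0,0,0]
    - [-1,0,0,0,0]

```text
time: 11.0
tool_pos: [0.4528, -0.1478, 0.0404]
ee_rot: [2.532, 1.569, -0.377]
wrist_force: [-0.4, 0.1, -0.2]
width: 0.0705
```

>>> send_rows:
  increments:
    - [-1,0,0,0,0]
    - [-1,0,0,0,0]
    - [-1,0,0,0,0]

```text
time: 11.25
tool_pos: [0.4524, -0.1479, 0.0397]
ee_rot: [1.969, 1.57, -0.94]
wrist_force: [0.7, -1.8, -0.0]
width: 0.0508
```

```bash
python3 -c "
from h import *
to((.4524,-.1476,.0396),-76.65)
s=snap('scene');crop(s,130,130,310,260,4,'pics/s9.png')"
```

```text
t 11.25 tcp [ 452.4 -147.9   39.7] yaw_y -76.71 tilt [ 0.001 -0.001 -1.   ] w 50.8 F [ 0.7 -1.8 -0. ] q6 0.9
 shift mm [ 0.1 -0.3 -0.1] roll rad -0.0011
 axes y [ 0.23  -0.973  0.001] z [-0.973 -0.23  -0.   ]
```

View pics/s9.png

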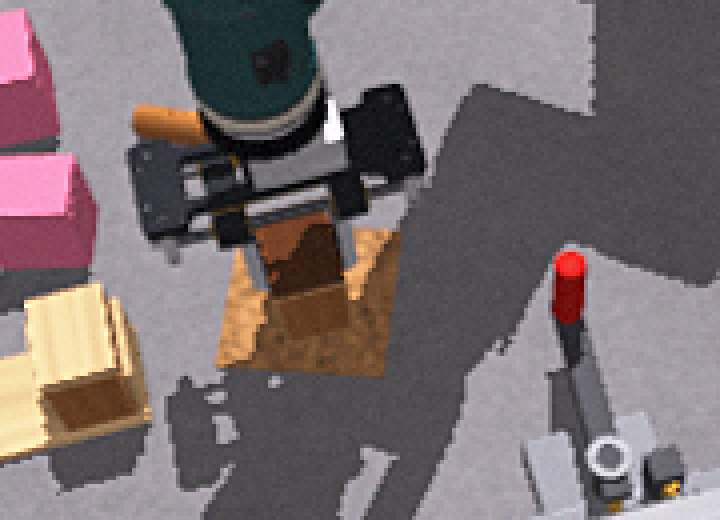

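>>> send_rows:
  increments:
    - [-1,-0.01,0,0,0]
    - [-1,-0.03,0,0,0]
    - [-1,-0.065,0,0,0]
    - [-1,-0.1,0,0,0]
    - [-1,-0.13,0,0,0]

```text
time: 11.72
tool_pos: [0.4518, -0.1472, 0.1714]
ee_rot: [-1.481, 1.57, 1.893]
wrist_force: [0.3, -0.8, -1.9]
width: 0.0497
```

>>> send_rows:
  increments:
    - [-1,-0.015,0,0,-0.12]
    - [-1,-0.03,0,0,-0.24]
    - [-1,-0.03,0,0,-0.36]
    - [-1,-0.03,0,0,-0.48]
    - [-1,-0.03,0,0,-0.6]

```text
time: 12.13
tool_pos: [0.4518, -0.1472, 0.1998]
ee_rot: [-1.868, 1.57, 2.112]
wrist_force: [-1.1, 0.3, -3.4]
width: 0.0497
```

```bash
python3 -c "
from h import *
to((.6223,.2195,.2),11.7)"
```

```text
t 12.13 tcp [ 451.8 -147.2  199.8] yaw_y -42.0 tilt [-0.     0.001 -1.   ] w 49.7 F [-1.1  0.3 -3.4] q6 0.3
 shift mm [  -0.  -118.7 -386.6] roll rad -0.9372
 axes y [ 0.743 -0.669 -0.001] z [-0.669 -0.743 -0.   ]
```

>>> send_rows:
  increments:
    - [-1,0,-0.011,-0.036,-0.11]
    - [-1,0,-0.022,-0.073,-0.22]
    - [-1,0,-0.034,-0.11,-0.33]
    - [-1,0,-0.046,-0.149,-0.44]
    - [-1,0,-0.057,-0.187,-0.55]

```text
time: 12.55
tool_pos: [0.5359, 0.031, 0.1994]
ee_rot: [-1.756, 1.57, 2.772]
wrist_force: [0.8, -0.3, -2.4]
width: 0.0499
```

```bash
python3 -c "
from h import *
to((.6223,.2195,.2),11.7)"
```

```text
t 12.55 tcp [535.9  31.  199.4] yaw_y -10.53 tilt [-0.001  0.    -1.   ] w 49.9 F [ 0.8 -0.3 -2.4] q6 0.14
 shift mm [  -0.6   50.5 -201.1] roll rad -0.388
 axes y [ 0.983 -0.183 -0.001] z [-0.183 -0.983 -0.   ]
```

>>> send_rows:
  increments:
    - [-1,0,0.009,-0.036,-0.1]
    - [-1,0,0.019,-0.075,-0.2]
    - [-1,0,0.029,-0.115,-0.3]
    - [-1,0,0.039,-0.155,-0.385]
    - [-1,0,0.047,-0.185,-0.385]

```text
time: 12.97
tool_pos: [0.6168, 0.2054, 0.1986]
ee_rot: [-2.222, 1.569, 2.692]
wrist_force: [0.6, -0.6, -2.3]
width: 0.0501
```

>>> send_rows:
  increments:
    - [-1,0,0,-0.006,0]
    - [-1,0,0,-0.01,0]
    - [-1,0,0,-0.01,0]
    - [-1,0,0,-0.01,0]
    - [-1,0,0,-0.01,0]

```text
time: 13.38
tool_pos: [0.6147, 0.2103, 0.2]
ee_rot: [0.436, 1.57, -0.941]
wrist_force: [0.2, -0.4, -2.7]
width: 0.0497
```

```bash
python3 -c "
from h import *
to((.6223,.2195,.2),11.7)
s=snap('scene');crop(s,240,150,400,270,5,'pics/s10.png')
t=snap('top');crop(t,120,90,260,195,5,'pics/t10.png')"
```

```text
t 13.38 tcp [614.7 210.3 200. ] yaw_y 11.13 tilt [ 0. -0. -1.] w 49.7 F [ 0.2 -0.4 -2.7] q6 0.05
 shift mm [-0.   9.2 -7.5] roll rad -0.0099
 axes y [0.981 0.193 0.   ] z [ 0.193 -0.981  0.   ]
```

View pics/s10.png

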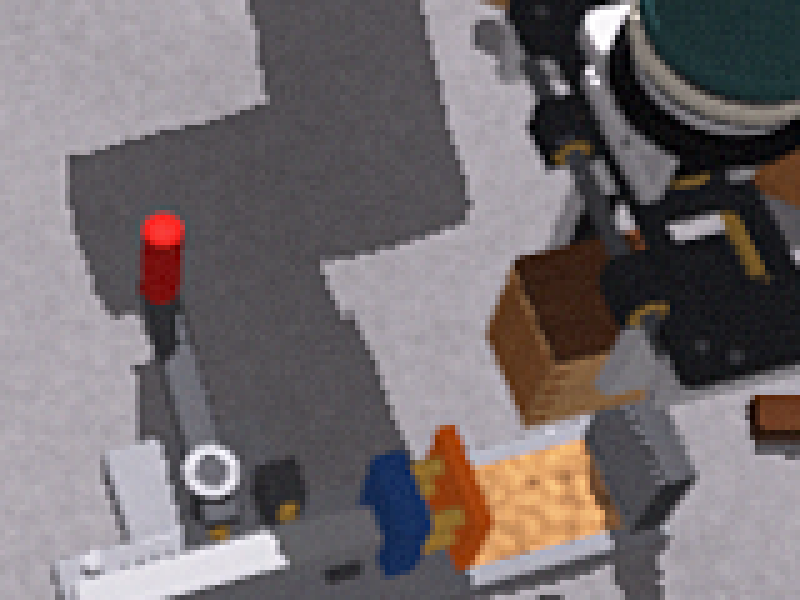

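View pics/t10.png

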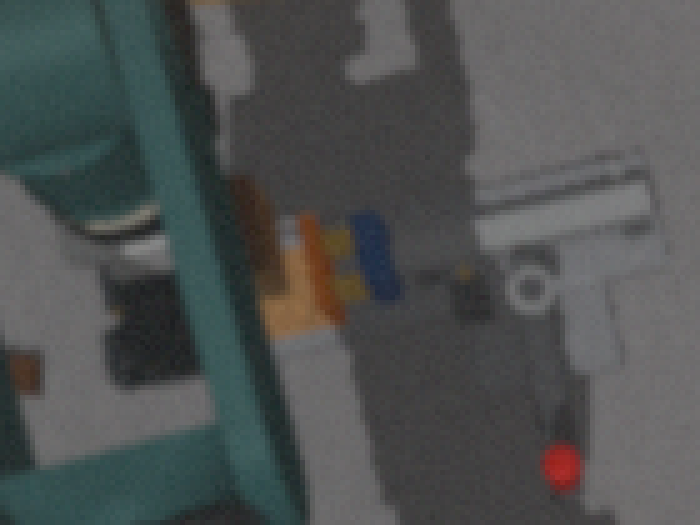

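>>> send_rows:
  increments:
    - [-1,0.02,0.005,-0.004,-0.01]
    - [-1,0.045,0.009,-0.0075,-0.01]
    - [-1,0.06,0.009,-0.0075,-0.01]
    - [-1,0.065,0.009,-0.0075,-0.01]
    - [-1,0.065,0.009,-0.0075,-0.01]

```text
time: 13.9
tool_pos: [0.6212, 0.2198, 0.1325]
ee_rot: [-1.503, 1.567, -2.869]
wrist_force: [0.4, -0.6, -3.0]
width: 0.0497
```

>>> send_rows:
  increments:
    - [-1,0,0,0,0]
    - [-1,0,0,0,0]
    - [-1,0,0,0,0]
    - [-1,0,0,0,0]

```text
time: 14.23
tool_pos: [0.6231, 0.221, 0.1363]
ee_rot: [1.647, 1.568, 0.282]
wrist_force: [-0.7, 0.0, -3.0]
width: 0.0501
```

```bash
python3 -c "
from h import *
to((.6223,.2195,.049),11.7)
s=snap('scene');crop(s,300,180,400,260,8,'pics/s11.png')
t=snap('top');crop(t,120,90,260,195,5,'pics/t11.png')"
```

```text
t 14.23 tcp [623.1 221.  136.3] yaw_y 11.79 tilt [ 0.003  0.001 -1.   ] w 50.1 F [-0.7  0.  -3. ] q6 0.05
 shift mm [87.3 -1.3  1.3] roll rad 0.0016
 axes y [0.979 0.204 0.003] z [ 0.204 -0.979 -0.   ]
```

View pics/s11.png

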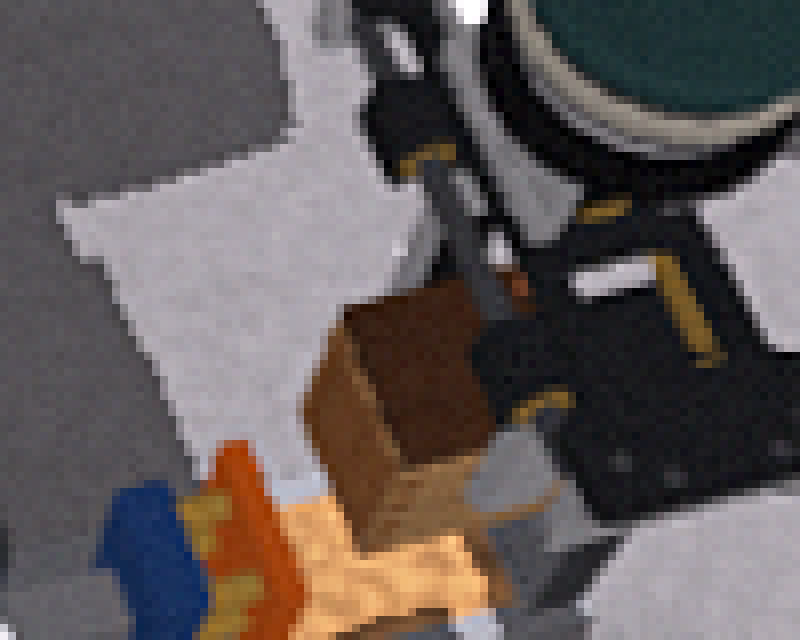

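View pics/t11.png

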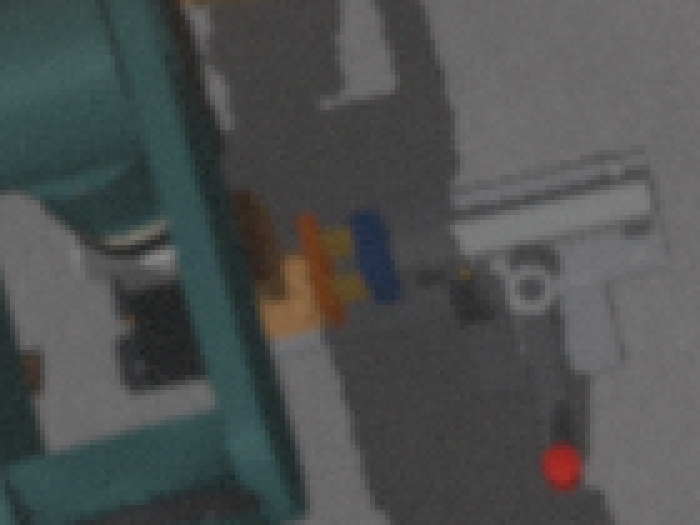

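```bash
python3 -c "
from h import *
s=snap('scene')
P=lambda a: np.array(a)/8-.5+[300,180]
B=np.array([.6223,.2195]);a=np.radians(11.7);xb=np.array([-np.sin(a),np.cos(a)]);yb=np.array([-np.cos(a),-np.sin(a)])
def f(n,p,z):
  w=cast(s,P(p),z)[:,:2]-B; print(n,np.round(np.c_[w@xb,w@yb]*1000,1).tolist())
f('box bottom corner',[(363,552)],.0993)
f('box lid corners pad side',[(348,312),(408,466)],.171)
f('pad top front',[(248,445),(305,600)],.08)
f('stop front base right',[(512,605)],.012)
"
```

```text
box bottom corner [[-28.6, -25.0]]
box lid corners pad side [[-30.1, 20.9], [-32.0, -28.2]]
pad top front [[-43.0, 24.2], [-44.7, -28.7]]
stop front base right [[41.8, -26.1]]
```

>>> send_rows:
  increments:
    - [-1,0.015,-0.0005,0.0005,0]
    - [-1,0.035,-0.0005,0.0005,0]
    - [-1,0.055,-0.0005,0.0005,0]
    - [-1,0.07,-0.0005,0.0005,0]
    - [-1,0.076,-0.0005,0.0005,0]

```text
time: 14.8
tool_pos: [0.6201, 0.2199, 0.0552]
ee_rot: [-1.532, 1.566, -2.896]
wrist_force: [-0.6, -0.4, -3.8]
width: 0.0497
```

>>> send_rows:
  increments:
    - [-1,0,0,0,0]
    - [-1,0,0,0,0]
    - [-1,0,0,0,0]
    - [-1,0,0,0,0]

```text
time: 15.13
tool_pos: [0.6231, 0.2206, 0.0605]
ee_rot: [1.634, 1.567, 0.269]
wrist_force: [-0.2, -0.9, -3.7]
width: 0.0497
```

```bash
python3 -c "
from h import *
to((.6223,.2195,.049),11.7)
s=snap('scene');crop(s,300,180,400,260,8,'pics/s12.png')"
```

```text
t 15.13 tcp [623.1 220.6  60.5] yaw_y 11.8 tilt [ 0.003  0.001 -1.   ] w 49.7 F [-0.2 -0.9 -3.7] q6 0.05
 shift mm [11.5 -1.1  0.9] roll rad 0.0018
 axes y [0.979 0.205 0.003] z [ 0.205 -0.979 -0.   ]
```

View pics/s12.png

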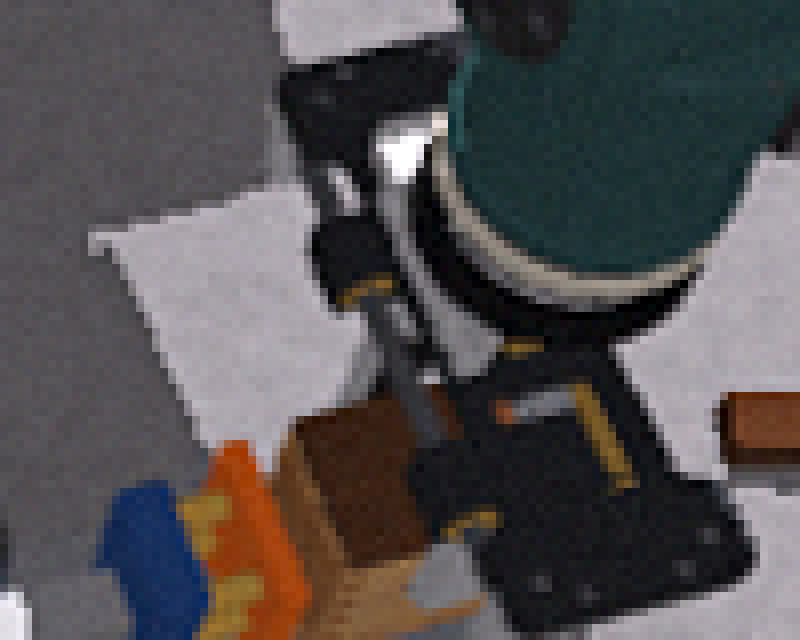

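>>> send_rows:
  increments:
    - [-1,0.004,0,0,0]
    - [-1,0.007,0,0,0]
    - [-1,0.009,0,0,0]
    - [-1,0.009,0,0,0]
    - [-1,0.009,0,0,0]

```text
time: 15.6
tool_pos: [0.6218, 0.2202, 0.0492]
ee_rot: [-1.607, 1.57, -2.971]
wrist_force: [-0.2, 0.1, -3.2]
width: 0.05
```

>>> send_rows:
  increments:
    - [-1,0.001,0,0,0]
    - [-1,0.001,0,0,0]
    - [-1,0.001,0,0,0]

```text
time: 15.85
tool_pos: [0.6221, 0.2203, 0.0488]
ee_rot: [1.785, 1.57, 0.42]
wrist_force: [-0.9, -0.8, -0.6]
width: 0.05
```

>>> send_rows:
  increments:
    - [-1,0.001,0,0,0]
    - [-1,0.001,0,0,0]
    - [-1,0.001,0,0,0]

```text
time: 16.1
tool_pos: [0.6221, 0.2203, 0.0487]
ee_rot: [1.708, 1.57, 0.343]
wrist_force: [-1.3, -1.0, 4.6]
width: 0.0499
```

>>> send_rows:
  increments:
    - [-1,0.001,0,0,0]
    - [-1,0.001,0,0,0]
    - [-1,0.001,0,0,0]

```text
time: 16.35
tool_pos: [0.6221, 0.2203, 0.0487]
ee_rot: [1.617, 1.57, 0.252]
wrist_force: [-4.1, -0.5, 9.3]
width: 0.0496
```

Seated on the bed. Release and rise.

>>> send_rows:
  increments:
    - [1,-0.0025,0,0,0]
    - [1,-0.0025,0,0,0]
    - [1,-0.0025,0,0,0]
    - [1,-0.0025,0,0,0]
    - [1,-0.0025,0,0,0]

```text
time: 16.77
tool_pos: [0.6219, 0.2203, 0.0484]
ee_rot: [-1.714, 1.57, -3.079]
wrist_force: [-0.3, -0.3, -0.1]
width: 0.0798
```

>>> send_rows:
  increments:
    - [1,-0.015,0,0,0]
    - [1,-0.045,0,0,0]
    - [1,-0.08,0,0,0]
    - [1,-0.115,0,0,0]
    - [1,-0.15,0,0,0]

```text
time: 17.18
tool_pos: [0.6217, 0.2202, 0.1999]
ee_rot: [-1.646, 1.57, -3.01]
wrist_force: [-0.5, 0.5, 0.6]
width: 0.094
```

```bash
python3 -c "
from h import *
to((.5065,.0325,.2),None)
s=snap('scene');crop(s,240,170,400,290,5,'pics/s13.png')"
```

```text
t 17.18 tcp [621.7 220.2 199.9] yaw_y 11.8 tilt [-0.001 -0.    -1.   ] w 94.0 F [-0.5  0.5  0.6] q6 0.05
 shift mm [   0.  -151.1  160.2] roll rad None
 axes y [ 0.979  0.205 -0.001] z [ 0.205 -0.979 -0.   ]
```

View pics/s13.png

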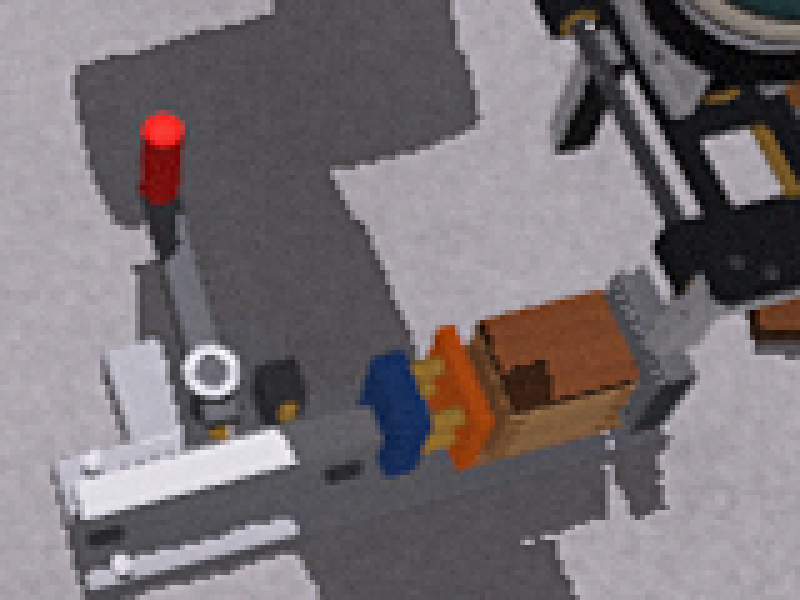

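>>> send_rows:
  increments:
    - [1,0,-0.025,0.027,0.11]
    - [1,0,-0.052,0.055,0.22]
    - [1,0,-0.079,0.083,0.33]
    - [1,0,-0.105,0.112,0.44]
    - [1,0,-0.132,0.14,0.55]

```text
time: 17.65
tool_pos: [0.5203, 0.055, 0.1984]
ee_rot: [0.6, 1.571, -1.32]
wrist_force: [1.0, -0.4, -0.3]
width: 0.094
```

>>> send_rows:
  increments:
    - [1,0,0,0,0.12]
    - [1,0,0,0,0.24]
    - [1,0,0,0,0.36]
    - [1,0,0,0,0.48]
    - [1,0,0,0,0.6]

```text
time: 18.07
tool_pos: [0.5213, 0.056, 0.1986]
ee_rot: [-2.936, 1.571, 0.826]
wrist_force: [0.1, 0.2, -0.4]
width: 0.0943
```

```bash
python3 -c "
from h import *
to((.5065,.0325,.2),-78.3)"
```

```text
t 18.07 tcp [521.3  56.  198.6] yaw_y -54.45 tilt [ 0.  0. -1.] w 94.3 F [ 0.1  0.2 -0.4] q6 0.95
 shift mm [-1.4 10.5 25.7] roll rad 0.4162
 axes y [ 0.581 -0.814 -0.   ] z [-0.814 -0.581 -0.   ]
```

>>> send_rows:
  increments:
    - [1,0,0.005,0.013,0.11]
    - [1,0,0.01,0.0255,0.22]
    - [1,0,0.0105,0.0255,0.33]
    - [1,0,0.0105,0.0255,0.41]
    - [1,0,0.0105,0.0255,0.41]

```text
time: 18.48
tool_pos: [0.5068, 0.0325, 0.1987]
ee_rot: [-2.845, 1.571, 0.511]
wrist_force: [-0.8, -0.1, 0.1]
width: 0.0942
```

>>> send_rows:
  increments:
    - [1,0.01,0,0,0]
    - [1,0.03,0,0,0]
    - [1,0.045,0,0,0]
    - [1,0.045,0,0,0]
    - [1,0.045,0,0,0]

```text
time: 18.9
tool_pos: [0.506, 0.033, 0.1524]
ee_rot: [-0.303, 1.568, 3.057]
wrist_force: [-0.2, 0.1, 0.3]
width: 0.0941
```

```bash
python3 -c "
from h import *
to((.5065,.0325,.085),-78.3)
s=snap('scene');crop(s,200,120,350,232,5,'pics/s14.png')"
```

```text
t 18.9 tcp [506.   33.  152.4] yaw_y -77.5 tilt [-0.003  0.    -1.   ] w 94.1 F [-0.2  0.1  0.3] q6 1.31
 shift mm [67.4  0.6 -0.6] roll rad 0.014
 axes y [ 0.216 -0.976 -0.001] z [-0.976 -0.216  0.003]
```

View pics/s14.png

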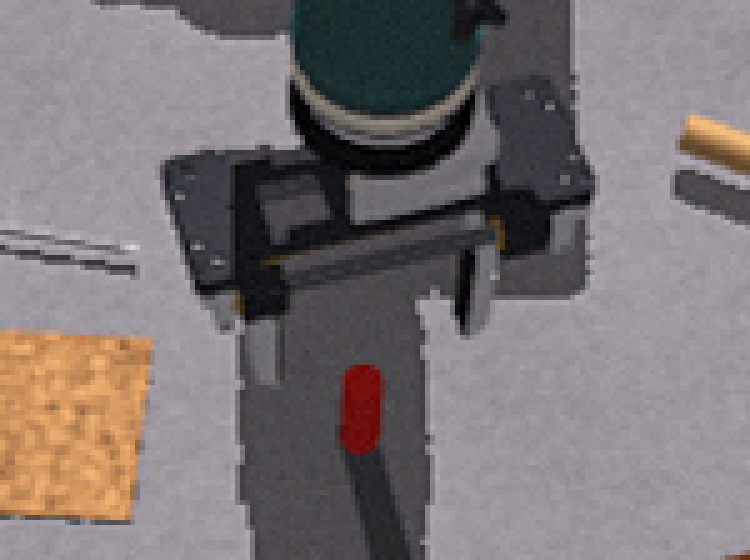

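>>> send_rows:
  increments:
    - [1,0.02,0,0,0.012]
    - [1,0.04,0,0,0.012]
    - [1,0.057,0,0,0.012]
    - [1,0.067,0,0,0.012]
    - [1,0.067,0,0,0.012]

```text
time: 19.37
tool_pos: [0.5058, 0.0329, 0.0853]
ee_rot: [-0.272, 1.568, 3.075]
wrist_force: [0.3, -1.0, 0.2]
width: 0.0936
```

>>> send_rows:
  increments:
    - [1,0,0,0,0]
    - [1,0,0,0,0]
    - [-0.2,0,0,0,0]
    - [-0.5,0,0,0,0]
    - [-0.6,0,0,0,0]

```text
time: 19.78
tool_pos: [0.5075, 0.0327, 0.0879]
ee_rot: [2.922, 1.569, -0.014]
wrist_force: [0.1, 0.6, -0.8]
width: 0.0769
```

```bash
python3 -c "
from h import *
to((.5065,.0325,.085),-78.3)
s=snap('scene');crop(s,200,120,350,232,5,'pics/s15.png')"
```

```text
t 19.78 tcp [507.5  32.7  87.9] yaw_y -78.27 tilt [ 0.002 -0.    -1.   ] w 76.9 F [ 0.1  0.6 -0.8] q6 1.32
 shift mm [2.9 0.  1. ] roll rad 0.0006
 axes y [ 0.203 -0.979  0.   ] z [-0.979 -0.203 -0.002]
```

View pics/s15.png

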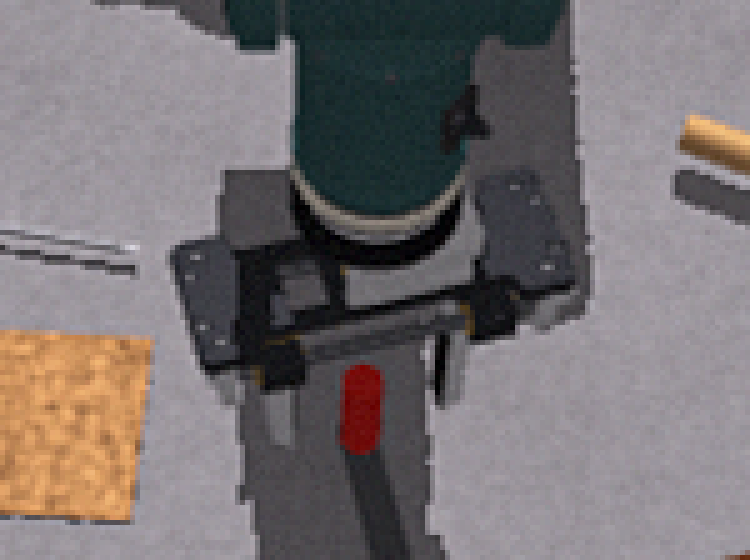

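>>> send_rows:
  increments:
    - [-1,0,0,0.001,0]
    - [-1,0,0,0.001,0]
    - [-1,0,0,0.001,0]
    - [-1,0,0,0.001,0]
    - [-1,0,0,0.001,0]

```text
time: 20.25
tool_pos: [0.5059, 0.0326, 0.0869]
ee_rot: [-1.231, 1.571, 2.115]
wrist_force: [-0.1, -0.6, -0.7]
width: 0.04
```

>>> send_rows:
  increments:
    - [-1,0,0,0,0]
    - [-1,0,0,0,0]
    - [-1,0,0,0,0]

```text
time: 20.5
tool_pos: [0.5059, 0.0324, 0.087]
ee_rot: [1.505, 1.57, -1.432]
wrist_force: [0.9, 0.3, 0.0]
width: 0.0213
```

```bash
python3 -c "
from h import *
to((.509,.0279,.086),-78.3)
s=snap('scene');crop(s,200,120,350,232,5,'pics/s16.png')"
```

```text
t 20.5 tcp [505.9  32.4  87. ] yaw_y -78.27 tilt [ 0. -0. -1.] w 21.3 F [0.9 0.3 0. ] q6 1.32
 shift mm [ 1.   5.  -2.1] roll rad 0.0006
 axes y [ 0.203 -0.979  0.   ] z [-0.979 -0.203  0.   ]
```

View pics/s16.png

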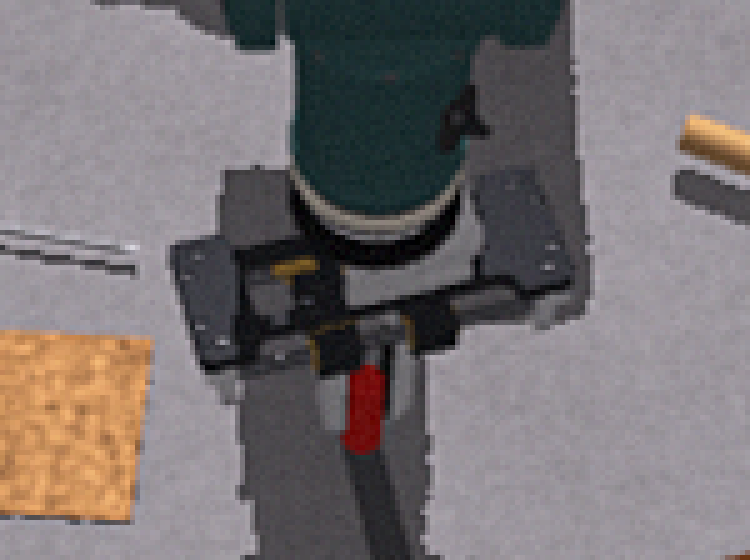

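>>> send_rows:
  increments:
    - [-1,0,-0.006,0,0]
    - [-1,0,-0.012,-0.001,0]
    - [-1,0,-0.018,-0.002,0]
    - [-1,0,-0.02,-0.002,0]
    - [-1,0,-0.02,-0.002,0]

```text
time: 20.97
tool_pos: [0.5031, 0.0476, 0.0869]
ee_rot: [1.209, 1.56, -1.729]
wrist_force: [-0.9, -14.4, 0.9]
width: 0.0218
```

```bash
cat > c.py <<'E'
from h import *
import sys
to((.509,.0279,.086),-78.3)
P=np.array([.6167,.0502]); o=robot.get_obs(); d=o["tool_pos"][:2]-P; print("r",np.linalg.norm(d)*1000,"theta",np.arctan2(-d[1],-d[0])-np.radians(11.7)+.2)
s=snap("scene"); crop(s,240,170,390,290,5,sys.argv[1])
E
python3 c.py pics/s17.png
```

```text
t 20.97 tcp [503.1  47.6  86.9] yaw_y -78.35 tilt [-0.002 -0.011 -1.   ] w 21.8 F [ -0.9 -14.4   0.9] q6 1.36
 shift mm [ 1.1 20.5 -1.8] roll rad -0.0008
 axes y [ 0.202 -0.979  0.011] z [-0.979 -0.202  0.004]
r 113.59428016241209 theta 0.01870201365571164
```

View pics/s17.png

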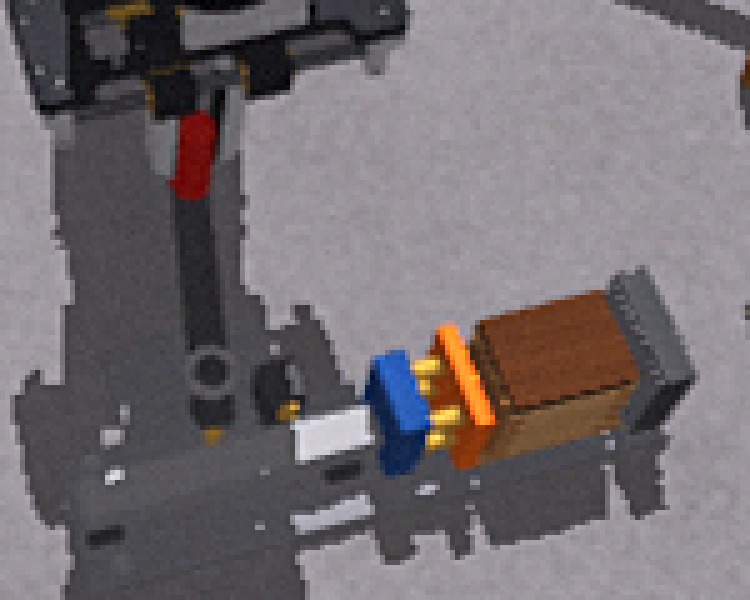

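>>> send_rows:
  increments:
    - [-1,0,0.012,0.001,0]
    - [-1,0,0.024,0.002,0]
    - [-1,0,0.036,0.002,0]
    - [-1,0,0.046,0.001,0]
    - [-1,0,0.05,0,0]

```text
time: 21.43
tool_pos: [0.5089, 0.0041, 0.0867]
ee_rot: [-0.395, 1.558, 2.952]
wrist_force: [-18.3, 9.7, 12.5]
width: 0.0216
```

>>> send_rows:
  increments:
    - [-1,0,0.001,0,0]
    - [-1,0,0.002,0,0]

```text
time: 21.6
tool_pos: [0.5089, 0.0042, 0.0867]
ee_rot: [-0.613, 1.557, 2.735]
wrist_force: [-14.8, 7.0, 10.6]
width: 0.0215
```

```bash
python3 c.py pics/s18.png
```

```text
t 21.6 tcp [508.9   4.2  86.7] yaw_y -78.19 tilt [-0.013  0.006 -1.   ] w 21.5 F [-14.8   7.   10.6] q6 1.26
 shift mm [  0.9 -23.2  -5. ] roll rad 0.0019
 axes y [ 0.205 -0.979 -0.008] z [-0.979 -0.205  0.011]
r 117.21513470867804 theta 0.39909589098465204
```

View pics/s18.png

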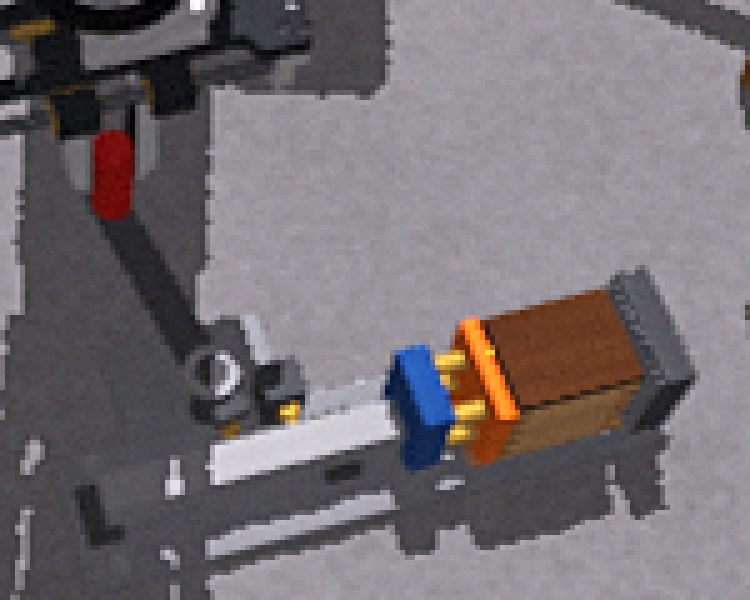

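```bash
python3 - <<'E'
from h import *
s=snap("scene")
P=lambda a: np.array(a,float)/5-.5+[240,170]
print(cast(s,P([(113,140)]),.122)*1000, "bottom", cast(s,P([(112,210)]),.058)*1000)
im=s["image"].astype(int); m=((im[...,0]-im[...,1]>70)&(im[...,1]<60)).astype(np.uint8); m[:185]=0;m[220:]=0;m[:,:250]=0;m[:,290:]=0
ys,xs=np.nonzero(m); 
for v in range(ys.min(),ys.max()+1): x=xs[ys==v]; print(v,x.min(),x.max(),end=" | ")
# model handle axis projection for theta .4
print(proj(s,[[.5156,.0069,.122],[.5156,.0069,.058],[.509,.0042,.122],[.509,.0042,.058]]))
E
```

```text
[[512.12243111   6.89970354 122.        ]] bottom [[517.97962517   6.32813653  58.        ]]
196 261 264 | 197 259 265 | 198 259 265 | 199 259 266 | 200 259 265 | 201 259 265 | 202 259 265 | 203 259 265 | 204 259 265 | 205 259 265 | 206 259 265 | 207 259 265 | 208 259 265 | 209 259 265 | 210 259 265 | 211 259 265 | 212 260 264 | 213 261 263 | [[262.19058037 198.68630466]
 [262.05508513 210.70553024]
 [260.95550983 196.49614676]
 [260.89041253 208.59931441]]
```

>>> send_rows:
  increments:
    - [-0.3,0,-0.004,0,0]
    - [-0.3,0,-0.004,0,0]
    - [-0.3,0,-0.004,0,0]
    - [-0.3,0,-0.004,0,0]

```text
time: 22.03
tool_pos: [0.514, 0.0056, 0.0871]
ee_rot: [3.105, 1.57, 0.168]
wrist_force: [-0.0, -0.5, -0.1]
width: 0.0327
```

```bash
python3 c.py pics/s19.png
```

```text
t 22.03 tcp [514.    5.6  87.1] yaw_y -78.26 tilt [ 0.001  0.    -1.   ] w 32.7 F [-0.  -0.5 -0.1] q6 1.27
 shift mm [  1.1 -22.9   0.3] roll rad 0.0007
 axes y [ 0.203 -0.979  0.   ] z [-0.979 -0.203 -0.001]
r 111.97746953831299 theta 0.405556731865213
```

>>> send_rows:
  increments:
    - [-0.3,0,0,0,0]
    - [-0.3,0,0,0,0]
    - [-0.3,0,0,0,0]

```text
time: 22.33
tool_pos: [0.5137, 0.0055, 0.0869]
ee_rot: [-2.897, 1.571, 0.449]
wrist_force: [-0.4, -0.3, -0.1]
width: 0.0325
```

```bash
python3 c.py pics/s19.png
```

```text
t 22.33 tcp [513.7   5.5  86.9] yaw_y -78.27 tilt [ 0.  0. -1.] w 32.5 F [-0.4 -0.3 -0.1] q6 1.27
 shift mm [  0.9 -22.9   0. ] roll rad 0.0004
 axes y [ 0.203 -0.979 -0.   ] z [-0.979 -0.203 -0.   ]
r 112.31821757650096 theta 0.40556455191341767
```

View pics/s19.png

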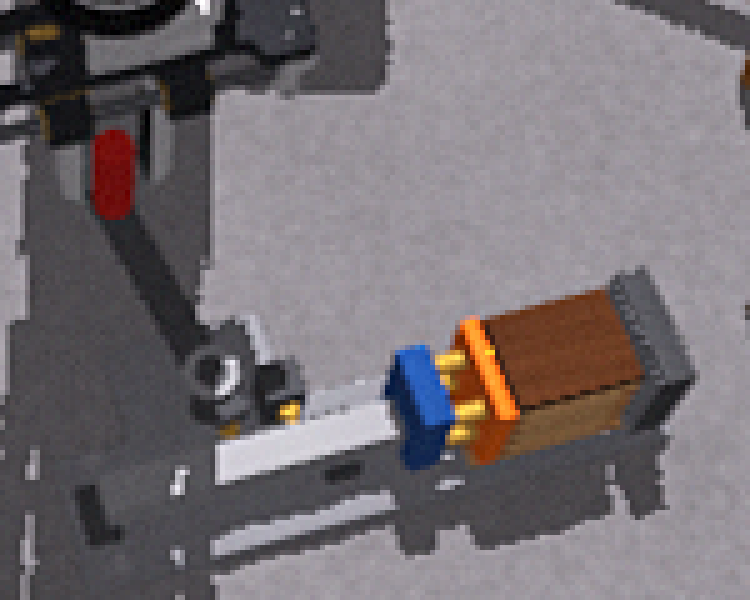

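>>> send_rows:
  increments:
    - [-0.3,0,0,-0.0015,-0.1]
    - [-0.3,0,0,-0.0015,-0.2]
    - [-1,0,0,-0.0015,-0.2]
    - [-1,0,0,-0.0015,-0.2]
    - [-1,0,0,-0.0015,-0.2]

```text
time: 22.8
tool_pos: [0.5149, 0.006, 0.0869]
ee_rot: [-1.461, 1.57, 2.083]
wrist_force: [0.6, -0.4, 0.3]
width: 0.0212
```

>>> send_rows:
  increments:
    - [-1,0,-0.011,-0.0005,0.1]
    - [-1,0,-0.022,-0.002,0.2]
    - [-1,0,-0.0325,-0.005,0.3]
    - [-1,0,-0.043,-0.0085,0.4]
    - [-1,0,-0.0465,-0.01,0.4]

```text
time: 23.22
tool_pos: [0.5061, 0.0481, 0.0869]
ee_rot: [1.623, 1.559, -1.519]
wrist_force: [-0.5, -20.2, 0.5]
width: 0.0215
```

```bash
python3 c.py pics/s20.png
```

```text
t 23.22 tcp [506.1  48.1  86.9] yaw_y -90.0 tilt [ 0.001 -0.012 -1.   ] w 21.5 F [ -0.5 -20.2   0.5] q6 1.56
 shift mm [ 1.1 20.2 -2.9] roll rad -0.2041
 axes y [ 0.    -1.     0.012] z [-1.    -0.    -0.001]
r 110.63417395406472 theta 0.014809826648759822
```

>>> send_rows:
  increments:
    - [-1,0,0,0,0]

```text
time: 23.35
tool_pos: [0.5061, 0.048, 0.0869]
ee_rot: [1.587, 1.561, -1.552]
wrist_force: [-0.2, -12.4, 0.4]
width: 0.0213
```

```bash
python3 c.py pics/s20.png
```

```text
t 23.35 tcp [506.1  48.   86.9] yaw_y -89.88 tilt [ 0.   -0.01 -1.  ] w 21.3 F [ -0.2 -12.4   0.4] q6 1.56
 shift mm [ 1.1 20.1 -2.9] roll rad -0.2021
 axes y [ 0.002 -1.     0.01 ] z [-1.    -0.002 -0.   ]
r 110.65245954668163 theta 0.015291332112473549
```

View pics/s20.png

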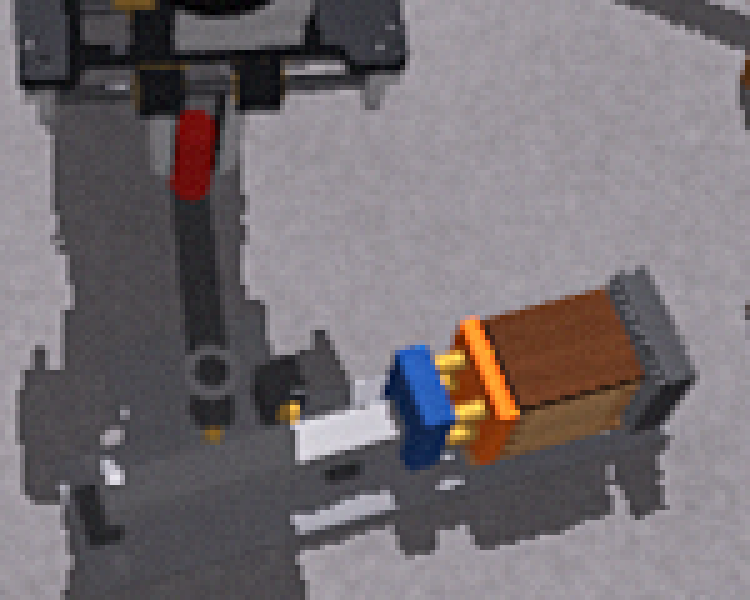

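>>> send_rows:
  increments:
    - [-1,0,0.012,-0.0005,-0.08]
    - [-1,0,0.024,-0.002,-0.18]
    - [-1,0,0.035,-0.0045,-0.28]
    - [-1,0,0.046,-0.0085,-0.38]
    - [-1,0,0.0505,-0.0105,-0.4]

```text
time: 23.82
tool_pos: [0.5152, 0.0056, 0.0868]
ee_rot: [-1.598, 1.56, 1.95]
wrist_force: [-7.6, 17.8, 6.1]
width: 0.0212
```

>>> send_rows:
  increments:
    - [-1,0,0,0,0]
    - [-1,0,0,0,0]

```text
time: 23.98
tool_pos: [0.5152, 0.0057, 0.0868]
ee_rot: [-1.546, 1.562, 2.0]
wrist_force: [-4.0, 10.6, 2.6]
width: 0.0219
```

```bash
python3 c.py pics/s21.png
```

```text
t 23.98 tcp [515.2   5.7  86.8] yaw_y -66.84 tilt [-0.003  0.008 -1.   ] w 21.9 F [-4.  10.6  2.6] q6 1.06
 shift mm [  1.  -22.8  -3.1] roll rad 0.2
 axes y [ 0.393 -0.919 -0.008] z [-0.919 -0.393  0.   ]
r 110.85085684735894 theta 0.4089562002623909
```

View pics/s21.png

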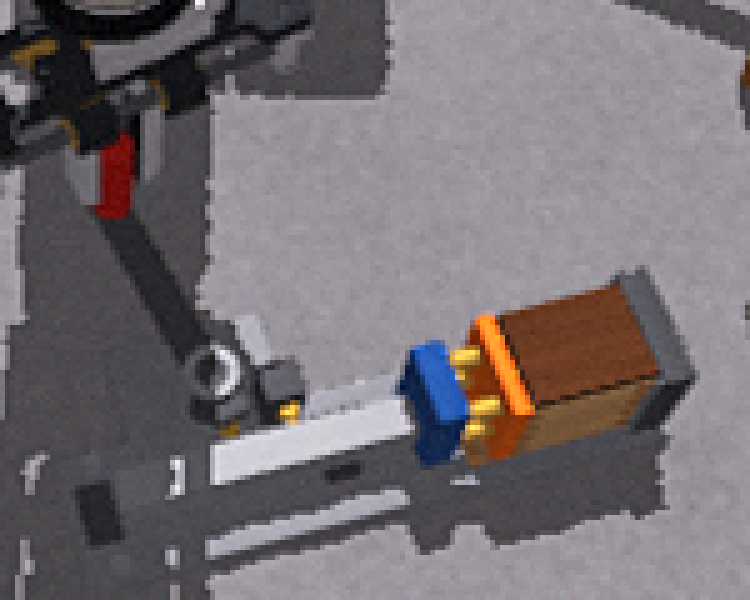

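>>> send_rows:
  increments:
    - [-1,0,-0.014,-0.0005,0.08]
    - [-1,0,-0.025,-0.0025,0.18]
    - [-1,0,-0.036,-0.0055,0.28]
    - [-1,0,-0.047,-0.0095,0.38]
    - [-1,0,-0.0505,-0.0105,0.4]

```text
time: 24.45
tool_pos: [0.506, 0.0481, 0.0868]
ee_rot: [1.513, 1.559, -1.629]
wrist_force: [1.3, -20.1, -2.1]
width: 0.0214
```

>>> send_rows:
  increments:
    - [-1,0,0,0,0]

```text
time: 24.53
tool_pos: [0.5061, 0.048, 0.0868]
ee_rot: [1.494, 1.56, -1.645]
wrist_force: [-1.0, -13.2, -0.4]
width: 0.0218
```

>>> send_rows:
  increments:
    - [-1,0,0.012,-0.0005,-0.08]
    - [-1,0,0.024,-0.002,-0.18]
    - [-1,0,0.035,-0.0045,-0.28]
    - [-1,0,0.046,-0.0085,-0.38]
    - [-1,0,0.0505,-0.0105,-0.4]

```text
time: 24.95
tool_pos: [0.5151, 0.0056, 0.0867]
ee_rot: [-1.466, 1.56, 2.082]
wrist_force: [-9.8, 18.5, 6.3]
width: 0.0214
```

>>> send_rows:
  increments:
    - [-1,0,0,0,0]
    - [-1,0,0,0,0]

```text
time: 25.12
tool_pos: [0.5151, 0.0057, 0.0867]
ee_rot: [-1.402, 1.562, 2.144]
wrist_force: [-4.6, 8.7, 2.1]
width: 0.0214
```

```bash
python3 c.py pics/s22.png
```

```text
t 25.12 tcp [515.1   5.7  86.7] yaw_y -66.83 tilt [-0.005  0.007 -1.   ] w 21.4 F [-4.6  8.7  2.1] q6 1.06
 shift mm [  0.8 -22.8  -3.1] roll rad 0.2002
 axes y [ 0.393 -0.919 -0.009] z [-0.919 -0.393  0.001]
r 110.87586380264469 theta 0.40883868533525647
```

View pics/s22.png

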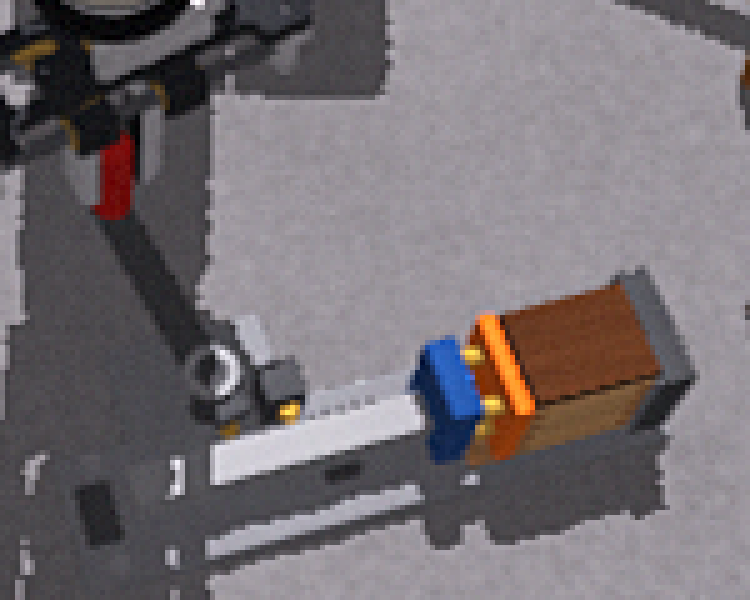

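```bash
cat > g.py <<'E'
from h import *
import sys
s=snap("scene"); B=np.array([.6223,.2195]);a=np.radians(11.7);xb=np.array([-np.sin(a),np.cos(a)])
for f in sys.argv[1:]:
    im=cv2.imread(f)[2::5,2::5,::-1].astype(int); r,g,b=im[...,0],im[...,1],im[...,2]
    out=[f]
    for m in ((b>r+60)&(b>90),(r>150)&(r-b>120)&(g<160)&(r-g>70)):
        m=m.astype(np.uint8); m[:50]=0; n,l,stt,c=cv2.connectedComponentsWithStats(m); k=1+np.argmax(stt[1:,4]); ys,xs=np.nonzero(l==k)
        w=cast(s,np.c_[xs+240,ys+170],.08)[:,:2]-B
        # top edge: per column topmost -> restrict; use upper rows
        x=w@xb*1000; out+= [stt[k,4], round(x.mean(),1), round(np.percentile(x,98),1), c[k].round(2).tolist()]
    print(out)
E
python3 g.py pics/s13.png pics/s17.png pics/s18.png pics/s20.png pics/s21.png pics/s22.png
```

```text
['pics/s13.png', np.int32(74), np.float64(-80.3), np.float64(-73.6), [80.08, 78.35], np.int32(74), np.float64(-49.0), np.float64(-43.9), [92.86, 77.22]]
['pics/s17.png', np.int32(113), np.float64(-80.5), np.float64(-72.4), [79.93, 78.14], np.int32(76), np.float64(-46.7), np.float64(-41.1), [93.01, 75.2]]
['pics/s18.png', np.int32(115), np.float64(-68.3), np.float64(-59.9), [84.58, 76.84], np.int32(67), np.float64(-35.1), np.float64(-29.8), [97.46, 74.12]]
['pics/s20.png', np.int32(114), np.float64(-68.3), np.float64(-60.0), [84.54, 76.83], np.int32(67), np.float64(-35.1), np.float64(-29.8), [97.52, 74.22]]
['pics/s21.png', np.int32(113), np.float64(-60.4), np.float64(-52.3), [87.61, 76.14], np.int32(67), np.float64(-27.2), np.float64(-21.8), [100.6, 73.6]]
['pics/s22.png', np.int32(114), np.float64(-53.5), np.float64(-45.2), [90.21, 75.37], np.int32(70), np.float64(-25.9), np.float64(-20.6), [100.91, 73.13]]
```

>>> send_rows:
  increments:
    - [-1,0,-0.003,0,0]
    - [-1,0,-0.003,0,0]
    - [-0.2,0,-0.003,0,0]
    - [-0.2,0,-0.003,0,0]
    - [-0.2,0,-0.003,0,0]

```text
time: 25.63
tool_pos: [0.5166, 0.0043, 0.0871]
ee_rot: [2.068, 1.569, -0.669]
wrist_force: [0.3, -0.4, 0.4]
width: 0.0364
```

```bash
python3 c.py pics/s23.png; python3 g.py pics/s23.png
```

```text
t 25.63 tcp [516.6   4.3  87.1] yaw_y -66.84 tilt [ 0.001 -0.001 -1.   ] w 36.4 F [ 0.3 -0.4  0.4] q6 1.07
 shift mm [  1.1 -24.7  -2.3] roll rad 0.2
 axes y [ 0.393 -0.919  0.002] z [-0.919 -0.393 -0.001]
r 110.16276242504624 theta 0.4256418751337693
['pics/s23.png', np.int32(113), np.float64(-53.6), np.float64(-45.6), [90.11, 75.22], np.int32(69), np.float64(-25.9), np.float64(-20.6), [100.9, 73.01]]
```

View pics/s23.png

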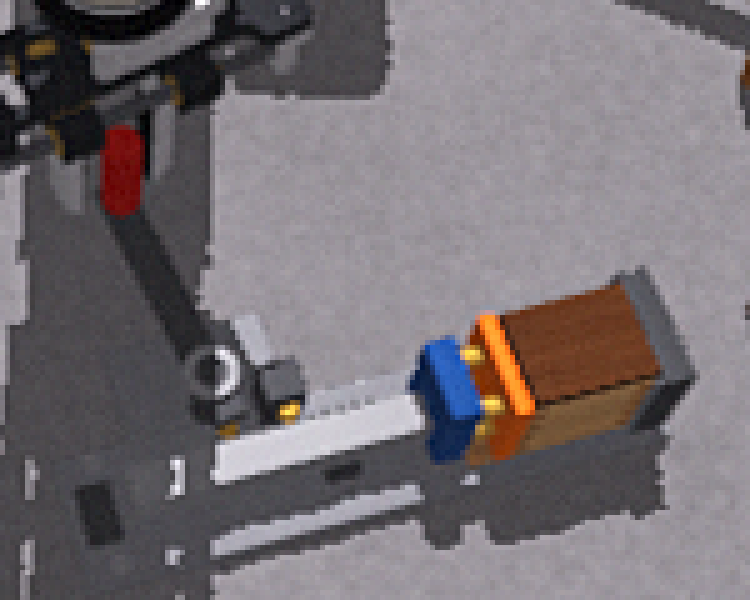

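>>> send_rows:
  increments:
    - [0.4,0,0,0,0]
    - [0.4,0,0,0,0]
    - [0.4,0,0,0,0]
    - [0.4,-0.01,0,0,0]
    - [0.4,-0.03,0,0,0]

```text
time: 26.15
tool_pos: [0.514, 0.0051, 0.1149]
ee_rot: [-0.508, 1.565, 3.038]
wrist_force: [0.2, -0.7, -0.4]
width: 0.0651
```

>>> send_rows:
  increments:
    - [0.4,-0.03,0,0,0]
    - [0.4,-0.06,0,0,0]
    - [0.4,-0.09,0,0,0]
    - [0.4,-0.12,0,0,0]
    - [0.4,-0.12,0,0,0]

```text
time: 26.57
tool_pos: [0.519, 0.0046, 0.2457]
ee_rot: [2.638, 1.556, -0.099]
wrist_force: [0.2, -0.3, 0.8]
width: 0.0658
```

>>> send_rows:
  increments:
    - [0.4,0,0,0.04,0]
    - [0.4,0,0,0.08,0]
    - [0.4,0,0,0.1,0]
    - [0.4,0,0,0.1,0]
    - [0.4,0,0,0.1,0]

```text
time: 26.98
tool_pos: [0.424, -0.0346, 0.2376]
ee_rot: [2.718, 1.569, -0.02]
wrist_force: [0.4, 0.7, -0.4]
width: 0.0659
```

>>> send_rows:
  increments:
    - [0.4,0,0,0,0]
    - [0.4,0,0,0,0]
    - [0.4,0,0,0,0]
    - [0.4,0,0,0,0]
    - [0.4,0,0,0,0]

```text
time: 27.4
tool_pos: [0.4245, -0.0342, 0.2367]
ee_rot: [-0.785, 1.57, 2.762]
wrist_force: [-1.0, -0.6, -0.1]
width: 0.0659
```

```bash
python3 c.py pics/s24.png; python3 g.py pics/s24.png; python3 -c "
from h import *
for n in('scene','top'):
  s=snap(n);cv2.imwrite(f'pics/{n}_end.png',cv2.resize(s['image'][:,:,::-1],(800,600)))"
```

```text
t 27.4 tcp [424.5 -34.2 236.7] yaw_y -66.77 tilt [-0.001  0.    -1.   ] w 65.9 F [-1.  -0.6 -0.1] q6 0.95
 shift mm [ 150.6  -23.6 -102.3] roll rad 0.2013
 axes y [ 0.394 -0.919 -0.001] z [-0.919 -0.394  0.001]
r 209.94813695661267 theta 0.4093753237056629
['pics/s24.png', np.int32(110), np.float64(-53.8), np.float64(-45.6), [90.08, 75.3], np.int32(71), np.float64(-25.9), np.float64(-20.7), [100.94, 73.17]]
```

View pics/scene_end.png

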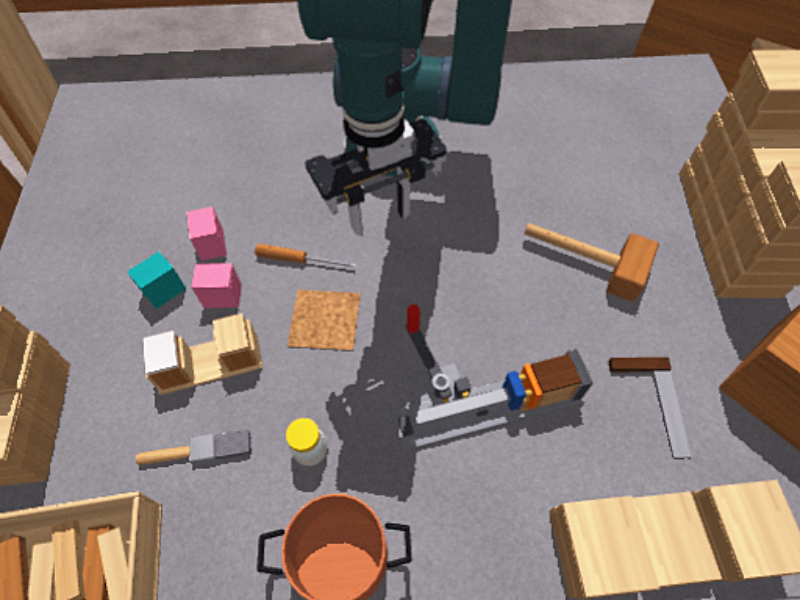

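View pics/top_end.png

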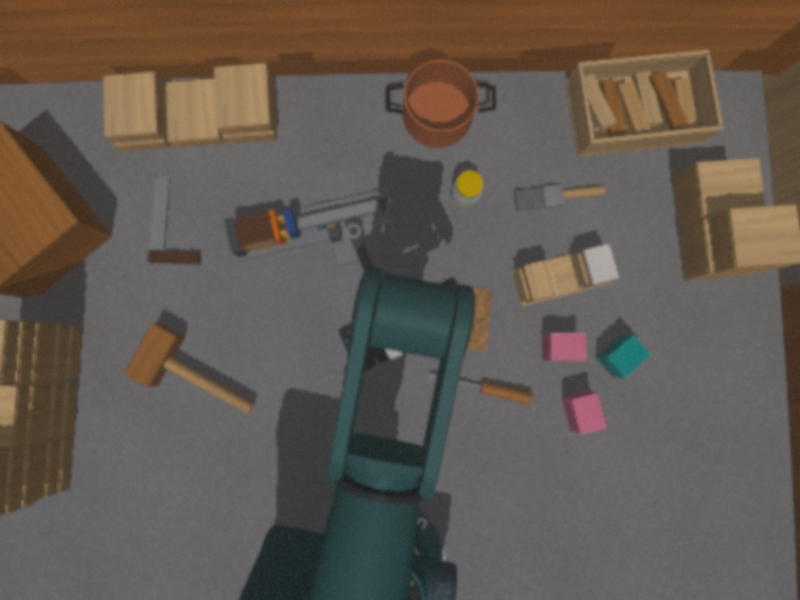

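```bash
python3 -c "
from bench import robot
print(robot.close_job(), robot.get_obs()['time'])"
```

```text
the job is handed in; nothing more can be done
the job is handed in; nothing more can be done
```

The dark-lidded box is clamped against the stop with the pad sunk about 5.3 mm (asked: 3 to 15 mm). I handed the job in at about 27.5 s of the 72 s.

**What I did**
1. Took the box out of the middle slot by its end faces, stood it on the cork mat and let go.
2. Regripped it by its long sides and stood it lid up on the clamp bed. The tool ended within about 1 mm of my measured bed centre.
3. Gripped the red handle and pumped three working strokes. After the first stroke the grip had drifted several millimetres outward on the handle. I opened, re-centred and gripped again, then turned the tool with the lever for the other two strokes, which ran cleanly.
4. Let go and moved the arm clear of everything.

**Last checks**
- **Pad:** the gap between the blue jaw and the orange pad shrank from 33.2 mm to 27.9 mm in the camera, which is good to about 1 mm. It stayed there after letting go, with no slip back.
- **Box:** it stands upright with its lid up, against the stop, in both final pictures.
- **Other things:** the other two boxes, the jar and the tools look unmoved compared with the first pictures. I judged this by eye.
- **Force:** the highest wrist force I read was about 22 N, when driving the lever into its end stops.

**One disagreement:** in the last stroke the jaw measured about 7 mm of travel, not the 8 mm of one tooth. I put this down to camera measurement error.

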